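# Level the castor wheels and shut the parts drawer

### The arm

A 6-joint arm with a two-finger parallel gripper is mounted at the origin on the work surface. World frame = base frame: x ahead of the robot, y to its left, z up, the work surface at z = 0. Lengths are in mm, angles in degrees, forces in N, time in s.
With the tool pointing down it reaches from about 225 to 875 mm from the base axis. Payload 3.4 kg.
Tool frame: the origin (TCP) lies at the very end of the fingers, on their centre line; the grasp point (between the pads) lies bot.pinch_z behind it (bot.pinch_z is the distance from the TCP to the grasp point, in mm); x points along the fingers, y is the direction in which the jaws open and shut, and the axes are right-handed (so a half turn about x gives the same grasp; the last joint's range is limited). The gripper opens to 85 mm and grips with 20 to 120 N. Pads are 22 mm wide; open, the fingers measure 114 mm over their backs; the gripper's body (76 mm by 85 mm) begins 54 mm behind the grasp point. The pads swing forward as they close: fully open they stand 13 mm farther back than shut.
Start: joints at [-6.933, 15.808, 86.224, -0, 77.962, -6.933], TCP at [575.033, -0.009, 231.328] pointing down, gripper open.
Joint ranges: [-165.64, 165.64], [-43.16, 119.46], [12.63, 154.43], [-67.54, 247.53], [6.08, 155.33], [-154.97, 154.97]. Speed limits (degrees/s): [147.25, 147.25, 180, 180, 180, 180].

### API

Orientations are given as a 3x3 rotation matrix whose columns are the frame's x, y, z axes.
In Python, from bench import bot, cams gives the robot as it stands.
- The arm moves only by the tool move_arm, never from a script. Its argument "rows" is one flat list of numbers, 7 for each row, row after row: the turn, a rotation vector about the tool's x, y, z in degrees, then the shift along the tool's x, y, z in mm, then the gripper command: -1 is fully open, 1 is shut, values between are in proportion. A call has 1 to 5 rows; each row shifts and turns the pose as measured when the row begins, along the tool's axes as they then stand; what a row does not reach is not made up. A row lasts 1/12 s, in which the tool goes at most 41.7 mm and 7.16 degrees, less where a joint would pass 70% of its speed; a pose out of reach is approached as far as the arm can. A call is refused whole if a number of a shift passes 41.7 or a number of a turn 7.16, either way. A call with a gripper value outside its range is refused whole. The fingers move at their own pace and stop on an object; "squeeze" is the grip in N (left out, the last holds). Time passes only in rows, so rows that do not move let the fingers close. It gives the time, the measured TCP pose, the force and the opening at its end, in the units of the state.
- bot.get_state(): the state, without advancing time (a new reading comes with each control period).
- cams.capture(name): name is "scene" or "side" or "wrist"; returns the picture (420x560x3 uint8, red, green, blue); there is no depth.
- cams.camera_model(name): a dict with "intrinsics" (3x3 intrinsics, pixels), "k1" (the pictures are not rectified: a ray, as slopes to the right and down, at radius r is drawn at 1 + k1 r^2 times it, then the intrinsics apply), "R" (3x3) and "t" (3): a world point X has camera coordinates R X + t; the wrist camera has in their place "mount" (4x4, takes a point from camera to tool coordinates, whose origin is the TCP and whose axes are the tool frame's). Camera axes: x right, y down, z forward; pixel columns grow to the right and rows downward; lengths in mm; the calibration is good to about 2 mm. A picture is of the moment at which its call begins: read the wrist's pose just before it. camera_model takes no time and is no camera call.
- bot.close_job(): hands the job in, once; it reports no verdict.
The state is a dict: "clock": time; "qpos": joint angles; "joint_velocities": joint speeds; "joint_torque": joint torques, N m; "tcp_pos": TCP position; "ee_rot": TCP orientation; "contact_force": force on the tool from outside, world axes, zero at the start; "wrist_torque": the same for the moment, N m; "gripper_width": opening from 0.0 (shut) to 1.0 (fully open).
Only numpy, scipy, OpenCV 4.12 (cv2) and the standard library are available. Lean on these libraries where they do the work, as an engineer would, in place of code of your own. Each camera call takes 0.05 s, during which the arm holds its last target.

### The job

The castor wheels are heaped in the middle of the open drawer, so it cannot shut. Spread all five out flat in one even layer over the whole drawer floor, one out in each corner and one in the middle, with at least a finger's width (15 mm) between any two; then slide the drawer gently home until its catch seats, so that the wheels stay spread. Leave the bottle, the can and the screwdriver where they are.

Things in the scene. Friction and masses are not known exactly. Their poses are not given: they have to be found in the camera images.
- cabinet: low blue steel cabinet (black top mat) fixed to the bench, open to the front, one drawer. Shell 270 mm deep, 372 wide, 80 high; underside of roof 68 mm above the bench. Origin at bench level, midway across, 125 mm in front of the shell's front face (about under the middle of the pulled-out drawer); x points into the cabinet (the way the drawer closes), y along its width, z up.
- drawer_floor (a point): centre of the drawer's inner floor, on the floor's surface, 22 mm above the bench; moves with the drawer. Axes as the cabinet's. Inside 220 mm along x, 300 mm along y; side and back walls 8 mm thick, their tops 32 mm above this floor (54 mm above the bench).
- drawer_front (a point): top middle of the outer face of the drawer's flat grey front panel (no projecting handle), 80 mm above the bench; moves with the drawer. The panel is 372 mm wide, 12 mm thick, and spans 16 to 80 mm above the bench.
- drawer (a joint): how far the drawer has been pushed in, m: 0 = fully out, 0.25 = fully home, front panel against the shell. Starts nearly fully out. Slides with about 1.5 N of friction; a sprung ball catch must be overcome over the last 12 mm (about 6 N of push), and within about 3 mm of home it pulls the drawer the rest of the way and holds it there.
- wheel0_center (a point): red castor wheel with a grey metal hub: a solid cylinder 60 mm in diameter and 30 mm thick, about 130 g. This point is its middle (15 mm from either face); its z axis is the wheel's axis. Starts lying flat in the heap: bottom layer, on the drawer floor.
- wheel1_center (a point): red castor wheel with a grey metal hub: a solid cylinder 60 mm in diameter and 30 mm thick, about 130 g. This point is its middle (15 mm from either face); its z axis is the wheel's axis. Starts lying flat in the heap: bottom layer, on the drawer floor.
- wheel2_center (a point): red castor wheel with a grey metal hub: a solid cylinder 60 mm in diameter and 30 mm thick, about 130 g. This point is its middle (15 mm from either face); its z axis is the wheel's axis. Starts lying flat in the heap: bottom layer, on the drawer floor.
- wheel3_center (a point): red castor wheel with a grey metal hub: a solid cylinder 60 mm in diameter and 30 mm thick, about 130 g. This point is its middle (15 mm from either face); its z axis is the wheel's axis. Starts lying flat in the heap: bottom layer, on the drawer floor.
- wheel4_center (a point): red castor wheel with a grey metal hub: a solid cylinder 60 mm in diameter and 30 mm thick, about 130 g. This point is its middle (15 mm from either face); its z axis is the wheel's axis. Starts lying flat in the heap: top layer, lying on the bottom wheels; standing so high that it would strike the cabinet's roof if the drawer were pushed in.
- oil_bottle: bystander: amber bottle with red cap, 60 mm in diameter, 150 mm tall, standing on the bench; origin at the centre of its base
- screwdriver: bystander: blue-handled screwdriver 200 mm long lying on the bench along its x axis
- grease_can: bystander: yellow-labelled can, 72 mm in diameter, 100 mm tall, standing on the bench; origin at the centre of its base
Things that resemble listed ones, but are neither listed nor needed, are in the scene too. Leave any green look-alike of the part that bears wheel2_center alone.

How it is judged:
By the outcome, as a careful person would: the job done as asked, in the order asked, and still so for the second after the job is handed in, with the robot touching nothing.
It also fails if it takes over 72 s, if anything falls off the work surface, if the arm or the gripper's body presses on something with over 40 N, if the wrist force passes 120 N, or if a joint passes its speed limit or range.

## Working session

There is one attempt and no reset: what is moved stays moved. The work goes in short steps, Python scripts to look and compute and a tool call to move; the robot and the scene stay as the last step left them, time stands still between calls to the robot, and variables do not carry over. Pictures are saved under pics/ and viewed, and the job is handed in when it is done.

Besides the shell and the picture viewer there is one more tool, called after "Emit:" as name(argument=value, ...), one argument or row to a line, values as JSON. move_arm: Moves the arm, as the interface text tells. Its arguments: {"type":"object","properties":{"rows":{"type":"array","items":{"type":"number"}},"squeeze":{"type":"number"}},"required":["rows"]}

```bash
ls; mkdir -p pics
python3 - <<'E'
from bench import bot,cams
import cv2
s=bot.get_state();print(s, bot.pinch_z)
for n in("scene","side","wrist"):
    cv2.imwrite(f"pics/{n}0.png",cams.capture(n)[:,:,::-1]);print(n,cams.camera_model(n))
E
```

```text
pics
{'clock': 0.0, 'qpos': array([-6.93408330e+00,  1.58470633e+01,  8.62953845e+01, -3.44951961e-05,
        7.79602981e+01, -6.93275070e+00]), 'joint_velocities': array([-0.14879283,  0.00097642,  0.08471703, -0.06211203,  0.00578655,
       -0.09549175]), 'joint_torque': array([ 6.20495921e-04, -4.16768074e+01, -2.45808578e+01, -1.52056768e-04,
        1.11346930e-02,  1.69860516e-05]), 'tcp_pos': array([5.74480479e+02, 4.45913586e-02, 2.30444111e+02]), 'ee_rot': array([[-1.78020823e-03,  9.99998415e-01, -2.33243275e-05],
       [ 2.15910288e-04, -2.29399981e-05, -9.99999976e-01],
       [-9.99998392e-01, -1.78021323e-03, -2.15869108e-04]]), 'contact_force': array([ 0.4031049 ,  0.0614092 , -0.24208156]), 'wrist_torque': array([ 0.04586227, -0.00304042, -0.02538209]), 'gripper_width': 0.9970588085467451} 18.700000000000003
scene {'intrinsics': array([[407.72976648,   0.        , 279.55423142],
       [  0.        , 407.72976648, 206.23263937],
       [  0.        ,   0.        ,   1.        ]]), 'k1': -0.05153515705314885, 'R': array([[-0.71271677,  0.70127466, -0.01576873],
    
[... 420 characters left out ...]
20176318, -0.46562512, -0.86167561],
       [ 0.33483762,  0.79396914, -0.5074414 ]]), 't': array([-479.76946974,  179.33473845,  939.81368139])}
wrist {'intrinsics': array([[359.56092165,   0.        , 273.98047937],
       [  0.        , 359.56092165, 213.76390355],
       [  0.        ,   0.        ,   1.        ]]), 'k1': 0.028225885104461966, 'mount': array([[-9.20005832e-05, -3.18877058e-01,  9.47796082e-01,
        -1.43291258e+02],
       [ 9.99999901e-01, -4.41360669e-04, -5.14237385e-05,
         1.65879879e-01],
       [ 4.34717764e-04,  9.47795984e-01,  3.18877068e-01,
        -8.08872739e+01],
       [ 0.00000000e+00,  0.00000000e+00,  0.00000000e+00,
         1.00000000e+00]])}
```

View pics/scene0.png

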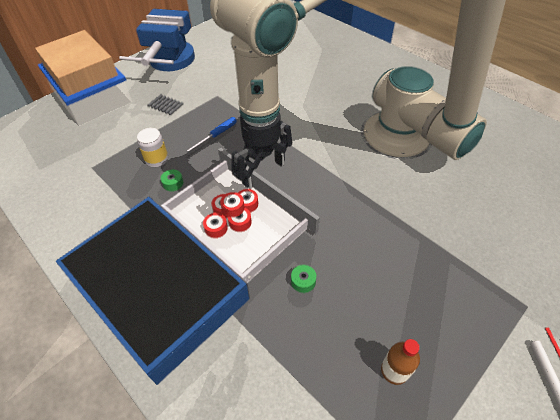

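View pics/side0.png

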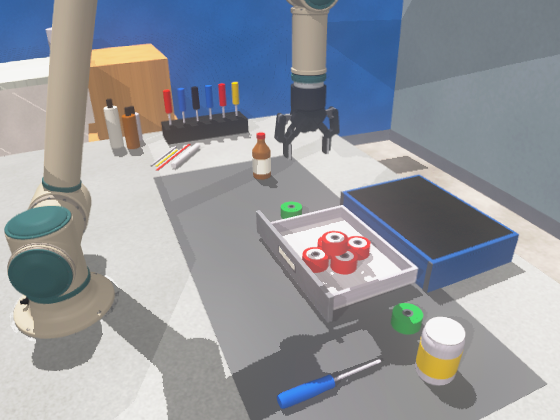

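View pics/wrist0.png

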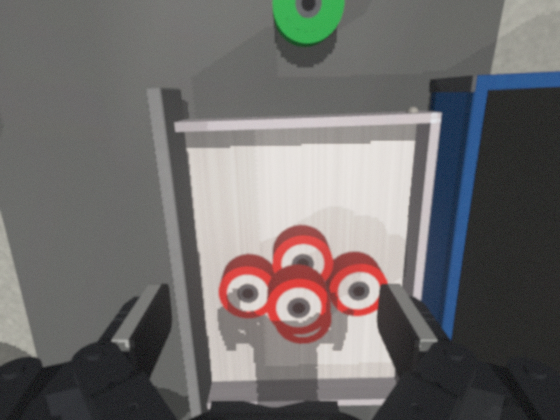

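```bash
cat > h.py <<'E'
from bench import bot,cams
import cv2,numpy as np
def cam(n,s=None):
    m=cams.camera_model(n);K=m["intrinsics"];d=np.array([m["k1"],0,0,0,0.])
    if n=="wrist":
        s=s or bot.get_state()
        T=np.eye(4);T[:3,:3]=s["ee_rot"];T[:3,3]=s["tcp_pos"]
        C=T@m["mount"];R=C[:3,:3].T;t=-R@C[:3,3]
    else:R,t=np.array(m["R"]),np.array(m["t"])
    return K,d,R,t
def ray(c,px,z):
    K,d,R,t=c
    u=cv2.undistortPointsIter(np.array(px,float).reshape(-1,1,2),K,d,None,None,(3,50,1e-9)).reshape(-1,2)
    D=np.c_[u,np.ones(len(u))]@R; o=-R.T@t
    z=np.broadcast_to(z,len(u))
    return o+D*((z-o[2])/D[:,2])[:,None]
def proj(c,X):
    K,d,R,t=c
    return cv2.projectPoints(np.array(X,float).reshape(-1,1,3),cv2.Rodrigues(R)[0],t,K,d)[0].reshape(-1,2)
E
python3 - <<'E'
import cv2
a=cv2.imread("pics/wrist0.png")[70:420,140:460];cv2.imwrite("pics/wz.png",cv2.resize(a,None,fx=1.7,fy=1.7,interpolation=cv2.INTER_CUBIC))
a=cv2.imread("pics/scene0.png")[150:290,140:340];cv2.imwrite("pics/sz.png",cv2.resize(a,None,fx=4,fy=4,interpolation=cv2.INTER_CUBIC))
a=cv2.imread("pics/side0.png")[190:320,240:440];cv2.imwrite("pics/dz.png",cv2.resize(a,None,fx=4,fy=4,interpolation=cv2.INTER_CUBIC))
E
```

```text
(no output)
```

View pics/wz.png

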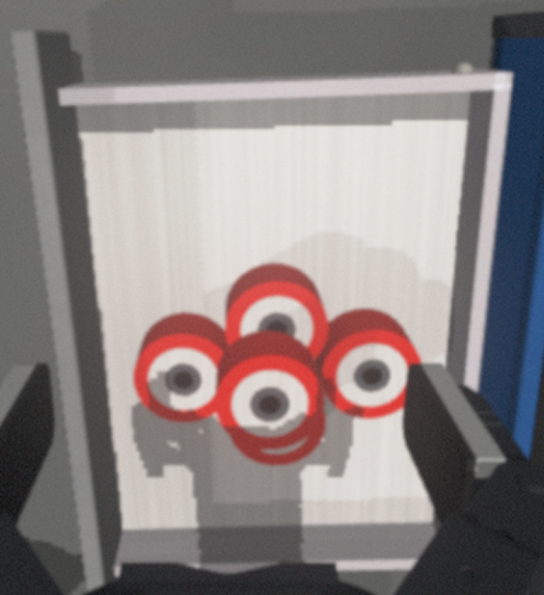

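View pics/sz.png

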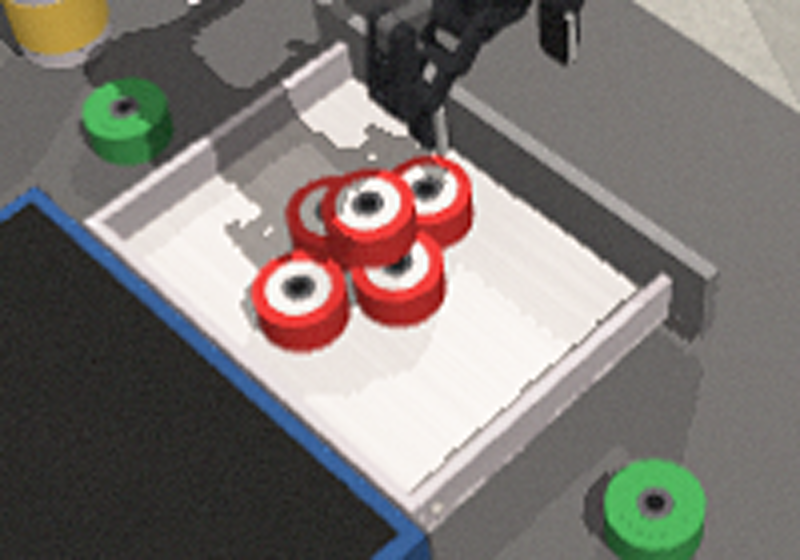

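View pics/dz.png

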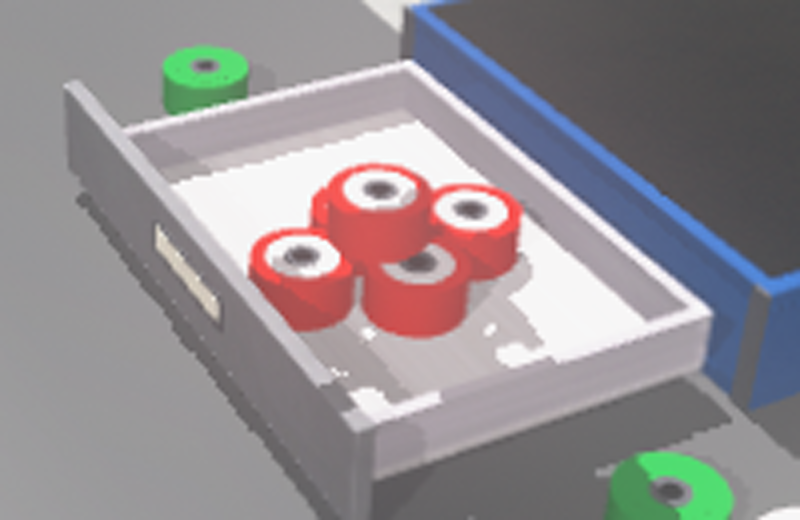

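Run:
```python
from h import *
np.set_printoptions(precision=1,suppress=True)
W=lambda p:np.array(p)/1.7+[140,70]
S=lambda p:np.array(p)/4+[140,150]
D=lambda p:np.array(p)/4+[240,190]
w,s,d=cam("wrist"),cam("scene"),cam("side")
print("wrist wheels +y,-x,+x,top",ray(w,W([(276,327),(183,379),(372,375),(269,404)]),[52,52,52,82]))
print("wall+y outer top L,R",ray(w,W([(60,88),(512,75)]),54)," floor",ray(w,W([(82,132),(468,120),(120,528)]),22),"panel top",ray(w,W([(12,32),(38,32),(88,585)]),80))
print("scene",ray(s,S([(298,287),(427,187),(402,265),(369,203)]),[52,52,52,82]),"back inner",ray(s,S([(100,225),(408,497)]),54),"panel",ray(s,S([(715,270)]),80), "cab", ray(s,[(151,199),(247,290),(60,262),(155,371)],80))
print("side",ray(d,D([(302,256),(420,264),(470,210),(380,190)]),[52,52,52,82]),"back outer",ray(d,D([(410,62),(712,315)]),54),"panel",ray(d,D([(68,82),(355,430)]),80))
print("cab", ray(d,D([(410,8),(765,285)]),80))
print("bottle base/can",ray(s,[(397,375),(154,160)],0),ray(d,[(262,175),(438,378)],0), ray(s,[(150,135)],100))
```

```text
wrist wheels +y,-x,+x,top [[ 602.5  -78.    52. ]
 [ 547.6 -112.4   52. ]
 [ 660.5 -109.6   52. ]
 [ 597.2 -110.1   82. ]]
wall+y outer top L,R [[489.5  57.   54. ]
 [717.   62.9  54. ]]  floor [[ 491.3   30.3   22. ]
 [ 710.3   36.8   22. ]
 [ 497.4 -251.1   22. ]] panel top [[ 477.1   83.3   80. ]
 [ 488.8   83.4   80. ]
 [ 488.2 -239.6   80. ]]
scene [[ 659.1 -108.3   52. ]
 [ 545.4 -111.8   52. ]
 [ 600.4  -74.2   52. ]
 [ 595.5 -107.9   82. ]] back inner [[ 720.7 -240.2   54. ]
 [ 710.2   56.9   54. ]] panel [[478.2  84.6  80. ]] cab [[ 740.5 -265.    80. ]
 [ 736.2  106.5   80. ]
 [1001.6 -256.7   80. ]
 [ 980.5  110.3   80. ]]
side [[ 546.6 -114.    52. ]
 [ 603.7 -147.4   52. ]
 [ 657.9 -111.2   52. ]
 [ 596.  -111.5   82. ]] back outer [[ 712.4   58.1   54. ]
 [ 723.2 -255.1   54. ]] panel [[ 477.8   79.5   80. ]
 [ 487.7 -287.5   80. ]]
cab [[ 725.1   83.8   80. ]
 [ 740.2 -272.    80. ]]
bottle base/can [[ 622.6  444.1    0. ]
 [ 623.6 -464.2   -0. ]] [[ 621.5  436.8    0. ]
 [ 610.1 -477.6    0. ]] [[ 612.4 -456.8  100. ]]
```

Emit:
move_arm(
  rows=[7.1, 0, 0, 8, 0, 0, -1, 7.1, 0, 0, 8, 0, 0, -1, 7.1, 0, 0, 8, 0, 0, -1, 7.1, 0, 0, 8, 0, 0, -1, 7.1, 0, 0, 8, 0, 0, -1],
  squeeze=40,
)

```text
clock: 0.57
tcp_pos: [575.0, 0.0, 189.7]
ee_rot: [[0.0, 0.808, -0.589], [-0.0, -0.589, -0.808], [-1.0, 0.0, -0.0]]
contact_force: [-0.2, -0.8, 0.9]
gripper_width: 0.998
```

Emit:
move_arm(
  rows=[7.1, 0, 0, 8, 0, 0, -1, 7.1, 0, 0, 8, 0, 0, -1, 7.1, 0, 0, 8, 0, 0, -1, 7.1, 0, 0, 8, 0, 0, -1, 7.1, 0, 0, 8, 0, 0, -1],
)

```text
clock: 0.98
tcp_pos: [573.6, 0.2, 146.0]
ee_rot: [[-0.003, 0.311, -0.951], [0.0, -0.951, -0.311], [-1.0, -0.001, 0.003]]
contact_force: [0.3, -0.2, 0.1]
gripper_width: 0.999
```

```bash
cat >> h.py <<'E'
C0=np.array([604,-99.]);YAW=1.5
def go(x,y,z,world=False,tooly=-90):
    s=bot.get_state();p=s["tcp_pos"];R=s["ee_rot"]
    a=np.radians(YAW);X=np.array([np.cos(a),np.sin(a)]);Y=np.array([-X[1],X[0]])
    g=np.r_[[x,y],z] if world else np.r_[C0+x*X+y*Y,z]
    d=R.T@(g-p)
    b=np.radians(tooly+YAW);yt=np.array([np.cos(b),np.sin(b),0]);Rg=np.c_[[0,0,-1],yt,np.cross([0,0,-1],yt)]
    rv=np.degrees(cv2.Rodrigues(R.T@Rg)[0].ravel())
    q=p[:2]-C0
    print("clk %.2f"%s["clock"],"tcp",p.round(1),"cab",np.round([q@X,q@Y],1),"delta",d.round(1),"turn",rv.round(1),"w %.3f"%s["gripper_width"],"F",s["contact_force"].round(1))
E
python3 -c "
from h import *
go(596,-110,100,True)"
```

```text
clk 0.98 tcp [5.736e+02 2.000e-01 1.460e+02] cab [-27.7 100. ] delta [ 45.9 111.8  12.8] turn [16.6  0.2  0.1] w 0.999 F [ 0.3 -0.2  0.1]
```

Emit:
move_arm(
  rows=[5.5, 0, 0, 10, 0, 0, -1, 5.5, 0, 0, 10, 0, 0, -1, 5.5, 0, 0, 10, 0, 0, -1, 0, 0, 0, 0, 37, 0, -1, 0, 0, 0, 0, 37, 0, -1],
)

```text
clock: 1.4
tcp_pos: [571.7, -68.1, 110.7]
ee_rot: [[-0.01, 0.016, -1.0], [0.006, -1.0, -0.016], [-1.0, -0.006, 0.01]]
contact_force: [0.4, -0.5, -0.0]
gripper_width: 1.004
```

```bash
python3 -c "
from h import *
go(596,-110,100,True)
s=bot.get_state()
cv2.imwrite('pics/w1.png',cams.capture('wrist')[:,:,::-1])
np.save('w1.npy',np.array([s],dtype=object),allow_pickle=True)"
```

```text
clk 1.40 tcp [571.7 -68.1 110.7] cab [-31.5  31.8] delta [ 10.3  42.4 -23.7] turn [-0.6  0.6  0.3] w 1.004 F [ 0.4 -0.5 -0. ]
```

View pics/w1.png

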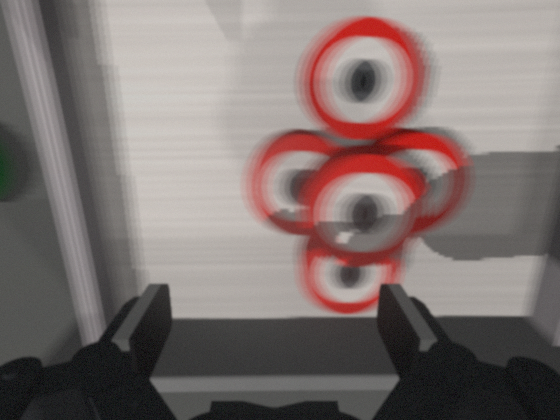

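Emit:
move_arm(
  rows=[0, 0.5, 0, 5, 18, -12, -1, 0, 0, 0, 3, 18, -12, -1, 0, 0, 0, 0, 0, 0, -1],
)

```text
clock: 1.7
tcp_pos: [596.1, -115.0, 101.1]
ee_rot: [[-0.003, 0.009, -1.0], [-0.0, -1.0, -0.009], [-1.0, 0.0, 0.003]]
contact_force: [0.0, -0.5, -0.6]
gripper_width: 0.997
```

```bash
python3 -c "
from h import *
go(596,-110,100,True)
cv2.imwrite('pics/w2.png',cams.capture('wrist')[:,:,::-1])"
```

```text
clk 1.70 tcp [ 596.1 -115.   101.1] cab [ -8.3 -15.8] delta [ 1.1 -5.   0. ] turn [-1.   0.2 -0. ] w 0.997 F [ 0.  -0.5 -0.6]
```

View pics/w2.png

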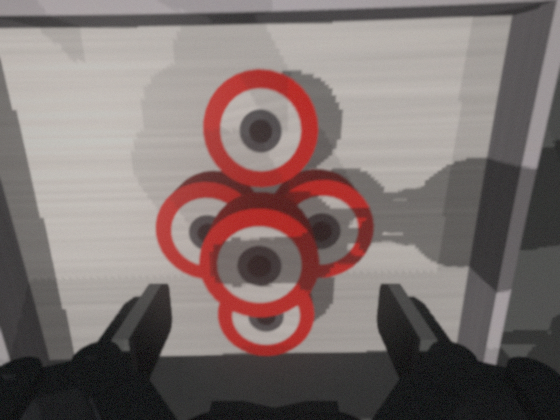

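```bash
python3 -c "
from h import *
go(596,-110,100,True)
w=cam('wrist')
print(ray(w,[(260,131),(325,231),(205,231),(260,266),(267,315)],[52,52,52,82,52]).round(1))
print('back inner top?',ray(w,[(20,20),(510,10)],54).round(1),'floor back',ray(w,[(20,26),(505,16)],22).round(1),'side inner/out top -y',ray(w,[(480,210),(512,210)],54).round(1))
"
```

```text
clk 1.75 tcp [ 594.5 -113.3  101. ] cab [ -9.9 -14.1] delta [ 1.  -3.3 -1.5] turn [-1.   0.3  0.1] w 1.002 F [ 1.   0.4 -1. ]
[[ 657.4 -106.5   52. ]
 [ 601.6 -143.5   52. ]
 [ 601.   -74.8   52. ]
 [ 594.4 -107.4   82. ]
 [ 545.2 -110.4   52. ]]
back inner top? [[ 706.3    4.3   54. ]
 [ 712.4 -221.7   54. ]] floor back [[ 708.3   24.9   22. ]
 [ 715.5 -237.9   22. ]] side inner/out top -y [[ 615.7 -227.6   54. ]
 [ 615.9 -244.8   54. ]]
```

Emit:
move_arm(
  rows=[-0.8, 0, 0, 16, -3, 0, -1, 0, 0, 0, 16, -1, 0, -1, 0, 0, 0, 15, 0, 0, -1, 0, 0, 0, 0, 0, 0, 1, 0, 0, 0, 0, 0, 0, 1],
)

```text
clock: 2.17
tcp_pos: [592.2, -105.6, 53.2]
ee_rot: [[-0.007, 0.023, -1.0], [0.004, -1.0, -0.023], [-1.0, -0.005, 0.007]]
contact_force: [-0.3, -0.9, 4.6]
gripper_width: 0.75
```

Emit:
move_arm(
  rows=[0, 0, 0, 0, 0, 0, 1, 0, 0, 0, 0, 0, 0, 1, 0, 0, 0, 0, 0, 0, 1],
)

```text
clock: 2.42
tcp_pos: [592.2, -104.3, 55.1]
ee_rot: [[-0.006, 0.024, -1.0], [0.004, -1.0, -0.024], [-1.0, -0.005, 0.006]]
contact_force: [1.1, -1.2, -1.1]
gripper_width: 0.687
```

```bash
python3 -c "
from h import *
go(68,100,100)
cv2.imwrite('pics/w3.png',cams.capture('wrist')[:,:,::-1])"
```

```text
clk 2.42 tcp [ 592.2 -104.3   55.1] cab [-11.9  -4.9] delta [ -44.9 -105.3  -79.4] turn [-0.1  0.4  0.3] w 0.687 F [ 1.1 -1.2 -1.1]
```

View pics/w3.png

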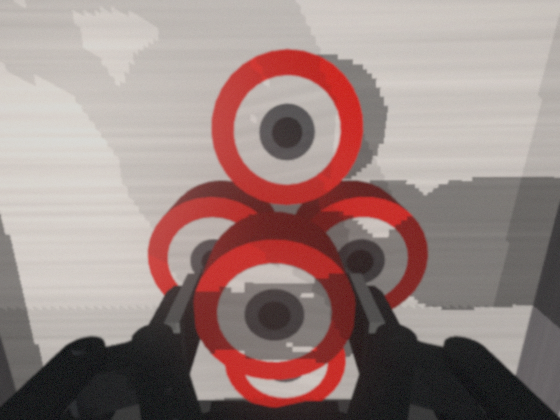

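Emit:
move_arm(
  rows=[0, 0, 0, -20, 0, 0, 1, 0, 0, 0, -5, -34, -25, 1, 0, 0, 0, 0, -34, -25, 1, 0, 0, 0, 0, -34, -25, 1, 0, 0, 0, 0, 0, 0, 1],
)

```text
clock: 2.88
tcp_pos: [667.0, 0.1, 83.4]
ee_rot: [[-0.003, 0.017, -1.0], [0.005, -1.0, -0.017], [-1.0, -0.005, 0.003]]
contact_force: [1.5, -0.7, -1.5]
gripper_width: 0.69
```

```bash
python3 -c "
from h import *
go(67,99,27)
w=cam('wrist')
"
```

```text
clk 2.88 tcp [6.67e+02 1.00e-01 8.34e+01] cab [65.5 97.5] delta [56.4 -1.2 -1.6] turn [-0.6  0.2  0.3] w 0.690 F [ 1.5 -0.7 -1.5]
```

Emit:
move_arm(
  rows=[0, 0, 0, 16, 0, 0, 1, 0, 0, 0, 16, -1, 0, 1, 0, 0, 0, 14, 0, 0, 1, 0, 0, 0, 7, 0, 0, 1, 0, 0, 0, 0, 0, 0, 1],
)

```text
clock: 3.3
tcp_pos: [670.6, 5.7, 31.4]
ee_rot: [[0.004, 0.024, -1.0], [0.005, -1.0, -0.024], [-1.0, -0.005, -0.004]]
contact_force: [0.0, -0.3, -1.4]
gripper_width: 0.686
```

```bash
python3 -c "
from h import *
go(67,99,24)
cv2.imwrite('pics/w4.png',cams.capture('wrist')[:,:,::-1])
cv2.imwrite('pics/s4.png',cams.capture('scene')[:,:,::-1][130:310,120:340].repeat(3,0).repeat(3,1))
"
```

```text
clk 3.30 tcp [670.6   5.7  31.4] cab [ 69.3 102.9] delta [7.4 3.9 2.3] turn [-0.2 -0.2  0.3] w 0.686 F [ 0.  -0.3 -1.4]
```

View pics/w4.png

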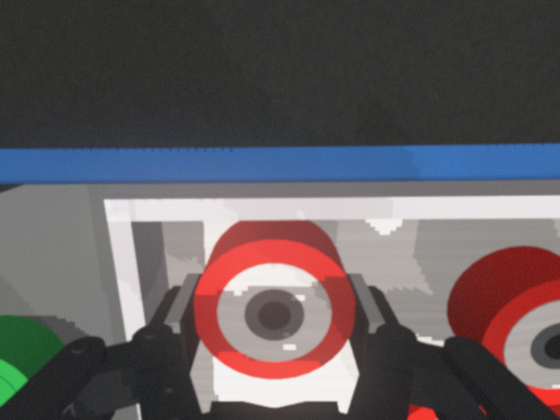

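View pics/s4.png

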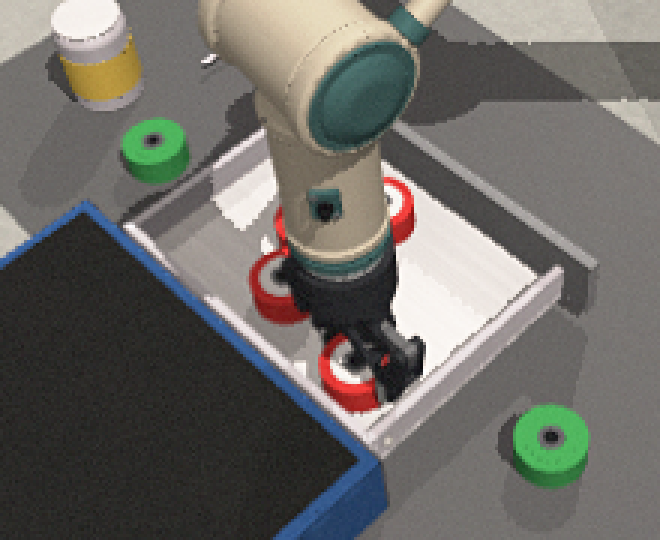

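Emit:
move_arm(
  rows=[0, 0, 0, 4, 2, 0, 1, 0, 0, 0, 3, 1, 0, 1, 0, 0, 0, 0, 0, 0, -0.6, 0, 0, 0, 0, 0, 0, -0.6, 0, 0, 0, 0, 0, 0, -0.6],
)

```text
clock: 3.82
tcp_pos: [674.2, 0.6, 29.4]
ee_rot: [[0.013, 0.022, -1.0], [0.004, -1.0, -0.022], [-1.0, -0.004, -0.013]]
contact_force: [-0.0, 0.2, 0.2]
gripper_width: 0.802
```

Emit:
move_arm(
  rows=[0, 0, 0, -15, 0, 0, -0.6, 0, 0, 0, -20, 0, 0, -0.6, 0, 0, 0, -20, 15, 15, -1, 0, 0, 0, 0, 0, 0, -1],
)

```text
clock: 4.15
tcp_pos: [658.8, -15.3, 86.2]
ee_rot: [[0.013, 0.023, -1.0], [0.004, -1.0, -0.023], [-1.0, -0.003, -0.013]]
contact_force: [-0.3, 0.3, -0.5]
gripper_width: 0.996
```

```bash
python3 -c "
from h import *
go(546,-112,65,True)
cv2.imwrite('pics/w5.png',cams.capture('wrist')[:,:,::-1])
"
```

```text
clk 4.15 tcp [658.8 -15.3  86.2] cab [57.  82.3] delta [ 19.4  94.2 115.2] turn [-0.2 -0.7  0.2] w 0.996 F [-0.3  0.3 -0.5]
```

View pics/w5.png

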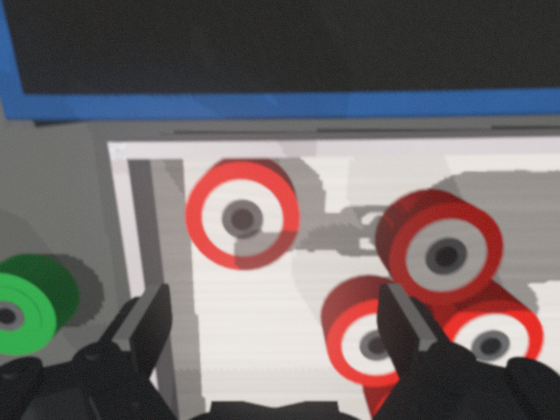

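```bash
python3 -c "
from h import *
w=cam('wrist')
print(ray(w,[(242,219),(446,256),(375,345),(491,346)],52).round(1))
print('wall back outer, inner top',ray(w,[(300,138),(300,155)],54).round(1),'y wall',ray(w,[(117,200),(137,200)],54).round(1))
"
```

```text
[[ 679.9    2.2   52. ]
 [ 661.6 -106.6   52. ]
 [ 604.3  -74.9   52. ]
 [ 606.1 -141.1   52. ]]
wall back outer, inner top [[722.2 -26.   54. ]
 [714.1 -26.3  54. ]] y wall [[689.2  65.   54. ]
 [689.5  55.   54. ]]
```

Emit:
move_arm(
  rows=[0, -0.7, 0, 0, 31, 38, -1, 0, 0, 0, 0, 31, 38, -1, 0, 0, 0, 0, 31, 38, -1, 0, 0, 0, 10, 0, 0, -1, 0, 0, 0, 0, 0, 0, -1],
)

```text
clock: 4.62
tcp_pos: [558.2, -100.7, 72.2]
ee_rot: [[0.008, 0.025, -1.0], [0.006, -1.0, -0.025], [-1.0, -0.006, -0.009]]
contact_force: [0.3, -0.5, -0.0]
gripper_width: 1.003
```

```bash
python3 -c "
from h import *
go(546,-112,22,True)
cv2.imwrite('pics/w6.png',cams.capture('wrist')[:,:,::-1])
"
```

```text
clk 4.62 tcp [ 558.2 -100.7   72.2] cab [-45.8  -0.5] delta [50.  11.3 12.9] turn [-0.1 -0.5  0.4] w 1.003 F [ 0.3 -0.5 -0. ]
```

View pics/w6.png

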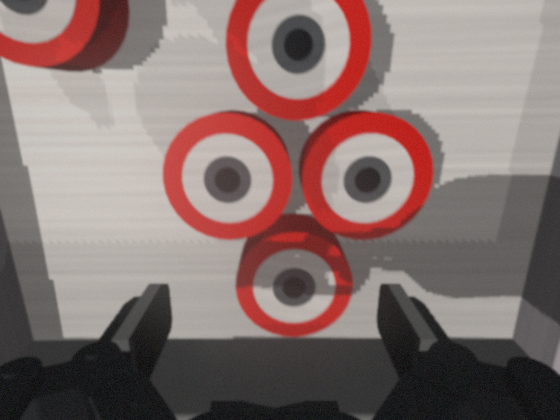

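Emit:
move_arm(
  rows=[0, -0.5, 0, 0, 11, 12, -1, 0, 0, 0, 5, 0, 0, -1],
)

```text
clock: 4.83
tcp_pos: [549.0, -111.6, 68.5]
ee_rot: [[0.003, 0.027, -1.0], [0.005, -1.0, -0.027], [-1.0, -0.005, -0.003]]
contact_force: [0.1, -0.4, -0.1]
gripper_width: 0.998
```

```bash
python3 -c "
from h import *
go(546,-112,22,True)
w=cam('wrist')
cv2.imwrite('pics/w7.png',cams.capture('wrist')[:,:,::-1])
"
```

```text
clk 4.83 tcp [ 549.  -111.6   68.5] cab [-55.3 -11.2] delta [46.5  0.5  3.1] turn [ 0.  -0.2  0.3] w 0.998 F [ 0.1 -0.4 -0.1]
```

View pics/w7.png

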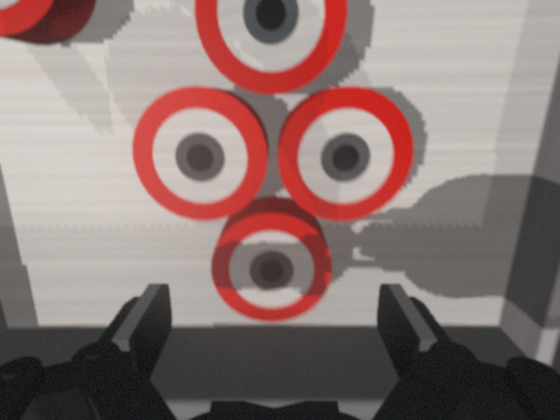

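Emit:
move_arm(
  rows=[0, 0, 0, 16, 0, 2, -1, 0, 0, 0, 16, 0, 1, -1, 0, 0, 0, 13, 0, 0, -1, 0, 0, 0, 0, 0, 0, 1, 0, 0, 0, 0, 0, 0, 1],
)

```text
clock: 5.3
tcp_pos: [555.3, -106.6, 21.4]
ee_rot: [[0.012, 0.03, -0.999], [0.007, -1.0, -0.03], [-1.0, -0.007, -0.012]]
contact_force: [-0.3, -3.4, 2.1]
gripper_width: 0.751
```

Emit:
move_arm(
  rows=[0, 0, 0, 0, 0, 0, 1, 0, 0, 0, 0, 0, 0, 1, 0, 0, 0, 0, 0, 0, 1],
)

```text
clock: 5.55
tcp_pos: [558.1, -105.4, 22.7]
ee_rot: [[0.015, 0.032, -0.999], [0.007, -0.999, -0.032], [-1.0, -0.006, -0.015]]
contact_force: [-0.2, 0.5, -1.3]
gripper_width: 0.69
```

```bash
python3 -c "
from h import *
go(-70,-99,40)
w=cam('wrist')
cv2.imwrite('pics/w8.png',cams.capture('wrist')[:,:,::-1])
"
```

```text
clk 5.55 tcp [ 558.1 -105.4   22.7] cab [-46.1  -5.2] delta [-18.2  93.5  24.2] turn [ 0.4 -0.9  0.4] w 0.690 F [-0.2  0.5 -1.3]
```

View pics/w8.png

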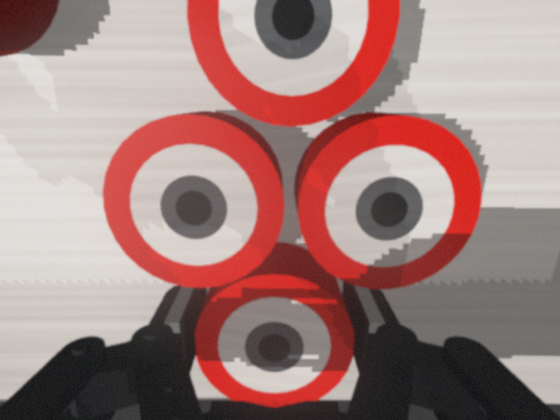

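Emit:
move_arm(
  rows=[0, -0.5, 0, 0, 0, 0, -1, 0, -0.5, 0, 0, 1, 2, -1, 0, 0, 0, 0, 2, 7, -1, 0, 0, 0, 0, 1, 4, -1, 0, 0, 0, 0, 0, 2, -1],
)

```text
clock: 6.02
tcp_pos: [543.7, -110.6, 24.5]
ee_rot: [[-0.0, 0.033, -0.999], [0.005, -0.999, -0.033], [-1.0, -0.005, 0.0]]
contact_force: [-0.9, -0.1, -0.6]
gripper_width: 1.001
```

```bash
python3 -c "
from h import *
go(546,-112,23,True)
w=cam('wrist')
cv2.imwrite('pics/w9.png',cams.capture('wrist')[:,:,::-1])
"
```

```text
clk 6.02 tcp [ 543.7 -110.6   24.5] cab [-60.6 -10. ] delta [ 1.5  1.5 -2.3] turn [0.4 0.  0.3] w 1.001 F [-0.9 -0.1 -0.6]
```

View pics/w9.png

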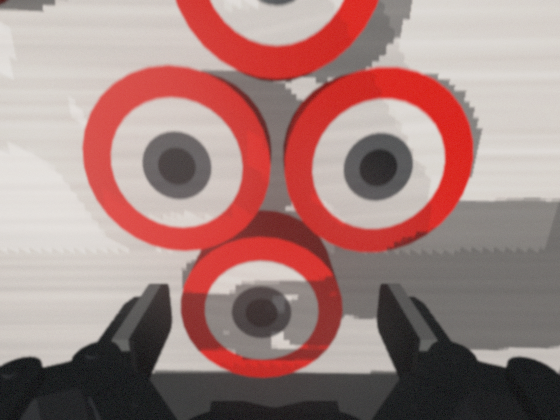

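Emit:
move_arm(
  rows=[0, 0, 0, 0, 0, 0, 1, 0, 0, 0, 0, 0, 0, 1, 0, 0, 0, 0, 0, 0, 1, 0, 0, 0, 0, 0, 0, 1, 0, 0, 0, 0, 0, 0, 1],
)

```text
clock: 6.48
tcp_pos: [542.5, -110.2, 25.1]
ee_rot: [[-0.001, 0.031, -1.0], [0.006, -0.999, -0.031], [-1.0, -0.006, 0.001]]
contact_force: [-0.0, 0.4, -0.0]
gripper_width: 0.687
```

```bash
python3 -c "
from h import *
go(-70,-99,30)
"
```

```text
clk 6.48 tcp [ 542.5 -110.2   25.1] cab [-61.8  -9.6] delta [-5.5 89.3  8.6] turn [0.3 0.  0.3] w 0.687 F [-0.   0.4 -0. ]
```

Emit:
move_arm(
  rows=[0, 0, 0, -10, 0, 9, 1, 0, 0, 0, -2, 30, 1, 1, 0, 0, 0, 0, 30, 0, 1, 0, 0, 0, 0, 28, 0, 1, 0, 0, 0, 0, 0, 0, 1],
)

```text
clock: 6.9
tcp_pos: [532.0, -199.2, 38.0]
ee_rot: [[-0.004, 0.038, -0.999], [0.006, -0.999, -0.038], [-1.0, -0.006, 0.004]]
contact_force: [0.6, -0.3, -0.2]
gripper_width: 0.69
```

```bash
python3 -c "
from h import *
go(-72,-100,26)
cv2.imwrite('pics/w10.png',cams.capture('wrist')[:,:,::-1])
"
```

```text
clk 6.90 tcp [ 532.  -199.2   38. ] cab [-74.6 -98.3] delta [11.9  1.8 -2.6] turn [0.7 0.2 0.4] w 0.690 F [ 0.6 -0.3 -0.2]
```

View pics/w10.png

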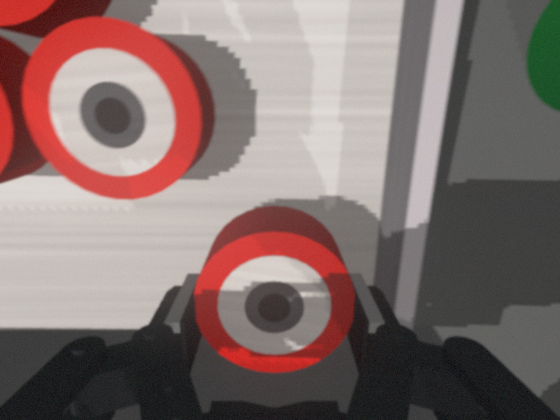

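Emit:
move_arm(
  rows=[0.6, 0, 0, 6, 1, -1, 1, 0, 0, 0, 5, 0, -1, 1, 0, 0, 0, 0, 0, 0, -0.6, 0, 0, 0, 0, 0, 0, -0.6, 0, 0, 0, 0, 0, 0, -0.6],
)

```text
clock: 7.37
tcp_pos: [530.6, -194.0, 26.0]
ee_rot: [[-0.009, 0.026, -1.0], [0.012, -1.0, -0.026], [-1.0, -0.012, 0.009]]
contact_force: [-0.1, 0.2, 0.7]
gripper_width: 0.798
```

Emit:
move_arm(
  rows=[0, 0, 0, -20, 0, 0, -0.6, 0, 0, 0, -20, 0, 0, -0.6, 0, 0, 0, -5, -20, -20, -1, 0, 0, 0, 0, -20, -30, -1, 0, 0, 0, 0, 0, 0, -1],
)

```text
clock: 7.78
tcp_pos: [580.3, -149.4, 73.1]
ee_rot: [[-0.011, 0.027, -1.0], [0.014, -1.0, -0.027], [-1.0, -0.014, 0.01]]
contact_force: [0.3, -0.7, 0.2]
gripper_width: 1.0
```

```bash
python3 -c "
from h import *
go(658,-108,60,True)
cv2.imwrite('pics/w11.png',cams.capture('wrist')[:,:,::-1])
"
```

```text
clk 7.78 tcp [ 580.3 -149.4   73.1] cab [-25.  -49.7] delta [ 12.8 -39.1 -78.9] turn [0.  0.6 0.8] w 1.000 F [ 0.3 -0.7  0.2]
```

View pics/w11.png

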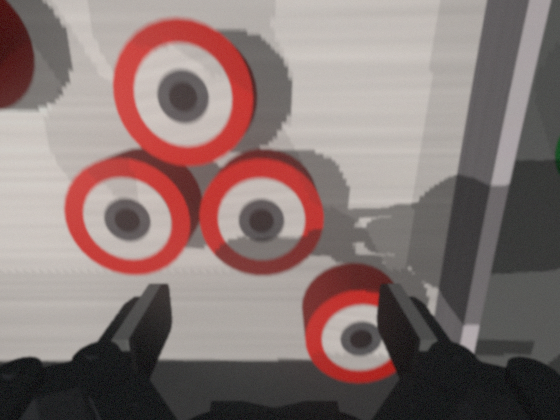

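```bash
python3 -c "
from h import *
w=cam('wrist')
p=ray(w,[(183,97),(127,219),(261,220),(360,339)],52);print(p.round(1))
print(ray(w,[(490,220)],54).round(1))
"
```

```text
[[ 656.3 -109.8   52. ]
 [ 599.3  -79.4   52. ]
 [ 600.9 -144.2   52. ]
 [ 533.8 -198.9   52. ]]
[[ 605.1 -251.6   54. ]]
```

Emit:
move_arm(
  rows=[0, 0.6, 0.8, 0, -13, -26, -1, 0, 0, 0, 0, -13, -26, -1, 0, 0, 0, 0, -13, -26, -1, 0, 0, 0, 8, 0, 0, -1, 0, 0, 0, 0, 0, 0, -1],
)

```text
clock: 8.25
tcp_pos: [652.8, -106.3, 63.2]
ee_rot: [[-0.009, 0.031, -0.999], [-0.002, -1.0, -0.031], [-1.0, 0.002, 0.01]]
contact_force: [-1.1, 0.0, -0.1]
gripper_width: 1.003
```

```bash
python3 -c "
from h import *
go(654,-108,24,True)
cv2.imwrite('pics/w12.png',cams.capture('wrist')[:,:,::-1])
"
```

```text
clk 8.25 tcp [ 652.8 -106.3   63.2] cab [48.6 -8.5] delta [39.2  1.7 -1.5] turn [ 0.3  0.5 -0.1] w 1.003 F [-1.1  0.  -0.1]
```

View pics/w12.png

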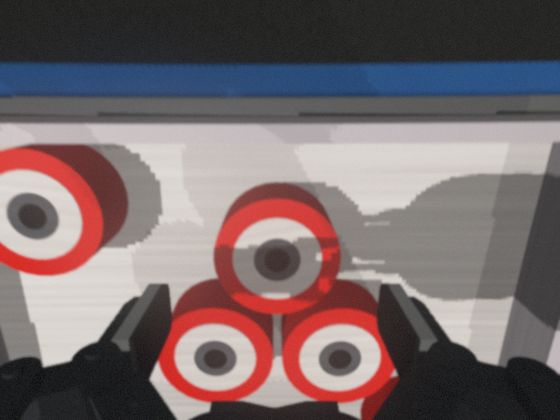

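Emit:
move_arm(
  rows=[0.3, 0.5, 0, 14, 1, -1, -1, 0, 0, 0, 14, 0, -1, -1, 0, 0, 0, 11, 0, -1, -1, 0, 0, 0, 0, 0, 0, -1],
)

```text
clock: 8.63
tcp_pos: [653.5, -109.3, 25.1]
ee_rot: [[0.001, 0.025, -1.0], [-0.003, -1.0, -0.025], [-1.0, 0.003, -0.001]]
contact_force: [-0.6, -0.1, -0.3]
gripper_width: 1.002
```

```bash
python3 -c "
from h import *
go(656,-108,24,True)
cv2.imwrite('pics/w13.png',cams.capture('wrist')[:,:,::-1])
"
```

```text
clk 8.63 tcp [ 653.5 -109.3   25.1] cab [ 49.2 -11.6] delta [ 1.1 -1.2 -2.5] turn [-0.1 -0.1 -0.2] w 1.002 F [-0.6 -0.1 -0.3]
```

View pics/w13.png

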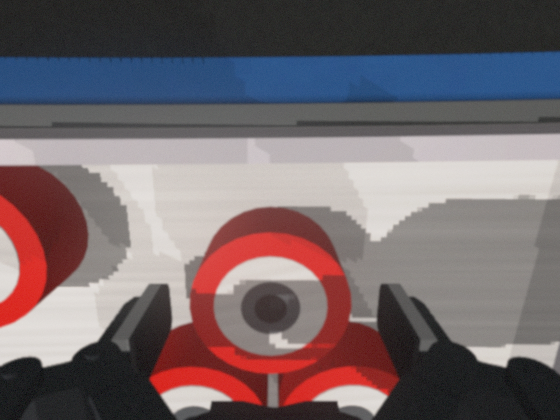

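Well centred; close, then carry to the (+x, −y) corner.

Emit:
move_arm(
  rows=[0, 0, 0, 0, 0, -1, 1, 0, 0, 0, 0, 0, -1, 1, 0, 0, 0, 0, 0, 0, 1, 0, 0, 0, 0, 0, 0, 1, 0, 0, 0, 0, 0, 0, 1],
)

```text
clock: 9.1
tcp_pos: [656.5, -110.8, 29.2]
ee_rot: [[0.005, 0.023, -1.0], [-0.004, -1.0, -0.023], [-1.0, 0.004, -0.005]]
contact_force: [-0.3, -0.8, -1.3]
gripper_width: 0.689
```

```bash
python3 -c "
from h import *
go(71,-99,35)
"
```

```text
clk 9.10 tcp [ 656.5 -110.8   29.2] cab [ 52.2 -13.2] delta [ -5.3  85.8 -19.1] turn [-0.2 -0.3 -0.2] w 0.689 F [-0.3 -0.8 -1.3]
```

Emit:
move_arm(
  rows=[0, -0.3, 0, -8, 0, -16, 1, 0, 0, 0, 0, 29, -2, 1, 0, 0, 0, 0, 29, 0, 1, 0, 0, 0, 0, 28, 0, 1, 0, 0, 0, 0, 0, 0, 1],
)

```text
clock: 9.52
tcp_pos: [677.3, -196.9, 38.2]
ee_rot: [[-0.001, 0.029, -1.0], [-0.005, -1.0, -0.029], [-1.0, 0.005, 0.001]]
contact_force: [-0.7, -0.2, -1.4]
gripper_width: 0.687
```

```bash
python3 -c "
from h import *
go(71,-99,26)
cv2.imwrite('pics/w14.png',cams.capture('wrist')[:,:,::-1])
"
```

```text
clk 9.52 tcp [ 677.3 -196.9   38.2] cab [ 70.7 -99.7] delta [12.2 -0.8 -0.3] turn [ 0.2  0.  -0.3] w 0.687 F [-0.7 -0.2 -1.4]
```

View pics/w14.png

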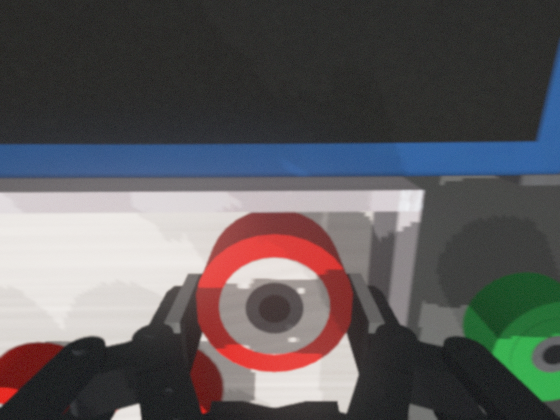

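Emit:
move_arm(
  rows=[0, 0, 0, 6, 0, 0, 1, 0, 0, 0, 6, 0, 0, 1, 0, 0, 0, 1, 0, 0, 1],
)

```text
clock: 9.82
tcp_pos: [678.6, -194.3, 27.7]
ee_rot: [[0.004, 0.028, -1.0], [-0.004, -1.0, -0.028], [-1.0, 0.004, -0.004]]
contact_force: [-1.7, -1.6, 9.2]
gripper_width: 0.689
```

Emit:
move_arm(
  rows=[0, 0, 0, 1, 0, 0, 1, 0, 0, 0, 0, 0, 0, -0.6, 0, 0, 0, 0, 0, 0, -0.6, 0, 0, 0, 0, 0, 0, -0.6],
)

```text
clock: 10.15
tcp_pos: [678.7, -191.1, 27.4]
ee_rot: [[0.004, 0.032, -0.999], [-0.005, -0.999, -0.032], [-1.0, 0.005, -0.004]]
contact_force: [-0.5, -0.1, -0.1]
gripper_width: 0.801
```

Emit:
move_arm(
  rows=[0, 0, 0, -20, 0, 0, -0.6, 0, 0, 0, -25, 0, 0, -0.6, 0, 0, 0, -15, -20, 20, -1, 0, 0, 0, 0, -20, 20, -1, 0, 0, 0, 0, 0, 0, -1],
)

```text
clock: 10.57
tcp_pos: [634.6, -147.9, 84.9]
ee_rot: [[-0.003, 0.034, -0.999], [-0.0, -0.999, -0.034], [-1.0, 0.0, 0.003]]
contact_force: [-1.3, 0.1, -0.5]
gripper_width: 1.003
```

```bash
python3 -c "
from h import *
go(600,-75,80,True,tooly=0)
cv2.imwrite('pics/w15.png',cams.capture('wrist')[:,:,::-1])
"
```

```text
clk 10.57 tcp [ 634.6 -147.9   84.9] cab [ 29.3 -49.6] delta [  4.9 -74.   32.1] turn [-89.6   0.1   0.1] w 1.003 F [-1.3  0.1 -0.5]
```

View pics/w15.png

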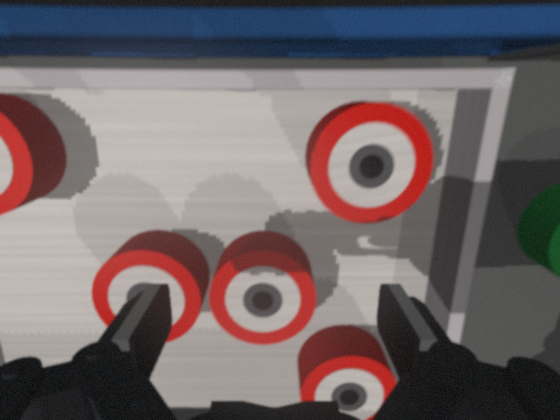

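Emit:
move_arm(
  rows=[0, 0, 0, 0, -36, 17, -1, 0, 0, 0, 0, -36, 16, -1, -7.1, 0, 0, 0, 0, 0, -1, -7.1, 0, 0, 0, 0, 0, -1, -7.1, 0, 0, 0, 0, 0, -1],
)

```text
clock: 11.03
tcp_pos: [603.5, -77.5, 83.2]
ee_rot: [[0.005, 0.398, -0.917], [-0.004, -0.917, -0.398], [-1.0, 0.006, -0.003]]
contact_force: [-0.4, -0.5, 0.1]
gripper_width: 1.002
```

Emit:
move_arm(
  rows=[-7.1, 0, 0, 0, 0, 0, -1, -7.1, 0, 0, 0, 0, 0, -1, -7.1, 0, 0, 0, 0, 0, -1, -7.1, 0, 0, 0, 0, 0, -1, -7.1, 0, 0, 0, 0, 0, -1],
)

```text
clock: 11.45
tcp_pos: [606.6, -77.3, 80.5]
ee_rot: [[0.005, 0.859, -0.512], [-0.004, -0.512, -0.859], [-1.0, 0.007, 0.001]]
contact_force: [0.1, 1.1, 0.2]
gripper_width: 0.998
```

Emit:
move_arm(
  rows=[-7.1, 0, 0, 5, 0, 0, -1, 0, 0, 0, 0, 0, 0, -1],
)

```text
clock: 11.62
tcp_pos: [608.1, -77.8, 74.3]
ee_rot: [[0.005, 0.917, -0.398], [-0.005, -0.398, -0.917], [-1.0, 0.007, 0.002]]
contact_force: [-1.7, 0.1, -0.5]
gripper_width: 1.005
```

```bash
python3 -c "
from h import *
go(600,-77,26,True,tooly=-26)
cv2.imwrite('pics/w16.png',cams.capture('wrist')[:,:,::-1])
"
```

```text
clk 11.62 tcp [608.1 -77.8  74.3] cab [ 4.6 21.1] delta [48.3 -8.   2.4] turn [ 1.   0.1 -0.4] w 1.005 F [-1.7  0.1 -0.5]
```

View pics/w16.png

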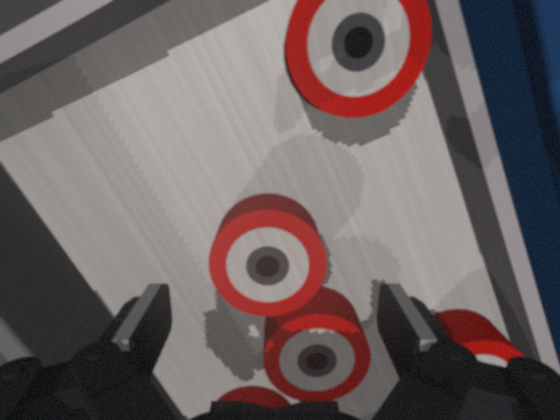

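```bash
python3 -c "
from h import *
w=cam('wrist')
p=ray(w,[(268,266),(318,361),(359,43)],52);print(p.round(1))
go(*p[0][:2],25,True,tooly=-26)
"
```

```text
[[ 6.052e+02 -7.980e+01  5.200e+01]
 [ 6.068e+02 -1.453e+02  5.200e+01]
 [ 6.821e+02 -6.000e-01  5.200e+01]]
clk 11.67 tcp [608.5 -77.9  74.8] cab [ 5.1 21. ] delta [49.8 -2.7  3. ] turn [ 0.8  0.1 -0.5] w 0.996 F [-0.  -0.3  0.9]
```

Emit:
move_arm(
  rows=[0, 0, 0, 16, -2, 2, -1, 0, 0, 0, 16, 0, 1, -1, 0, 0, 0, 16, 0, 0, -1, 0, 0, 0, 0, 0, 0, 1, 0, 0, 0, 0, 0, 0, 1],
)

```text
clock: 12.08
tcp_pos: [609.0, -81.0, 26.1]
ee_rot: [[0.01, 0.909, -0.416], [-0.006, -0.416, -0.909], [-1.0, 0.012, 0.001]]
contact_force: [-2.1, 1.4, 2.0]
gripper_width: 0.75
```

Emit:
move_arm(
  rows=[0, 0, 0, 0, 0, 0, 1, 0, 0, 0, 0, 0, 0, 1, 0, 0, 0, 0, 0, 0, 1],
)

```text
clock: 12.33
tcp_pos: [610.4, -81.2, 27.7]
ee_rot: [[0.012, 0.908, -0.419], [-0.006, -0.419, -0.908], [-1.0, 0.014, 0.001]]
contact_force: [-0.3, -0.6, -1.8]
gripper_width: 0.69
```

```bash
python3 -c "
from h import *
go(-72,99,50,tooly=-90)
cv2.imwrite('pics/w17.png',cams.capture('wrist')[:,:,::-1])
"
```

```text
clk 12.33 tcp [610.4 -81.2  27.7] cab [ 6.8 17.6] delta [ -23.8 -106.4  -38.1] turn [63.7 -0.4 -0.7] w 0.690 F [-0.3 -0.6 -1.8]
```

View pics/w17.png

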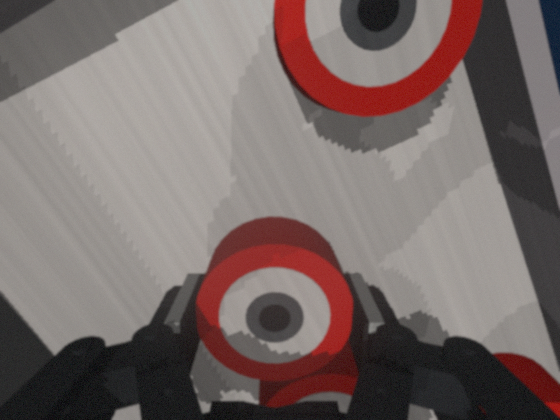

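Emit:
move_arm(
  rows=[0, -0.4, -0.7, -20, -5, 0, 1, 7.1, 0, 0, -10, -5, 0, 1, 7.1, 0, 0, 0, 0, 0, 1, 7.1, 0, 0, 0, 0, 0, 1, 7.1, 0, 0, 0, 0, 0, 1],
)

```text
clock: 12.8
tcp_pos: [602.1, -77.1, 61.1]
ee_rot: [[0.001, 0.591, -0.807], [-0.009, -0.807, -0.591], [-1.0, 0.008, 0.004]]
contact_force: [-0.0, 0.5, -0.9]
gripper_width: 0.688
```

Emit:
move_arm(
  rows=[7.1, 0, 0, 0, 0, 0, 1, 7.1, 0, 0, 0, 0, 0, 1, 7.1, 0, 0, 0, 0, 0, 1, 7.1, 0, 0, 0, 0, 0, 1, 7.1, 0, 0, 0, 0, 0, 1],
)

```text
clock: 13.22
tcp_pos: [603.6, -77.3, 64.0]
ee_rot: [[0.007, 0.007, -1.0], [-0.01, -1.0, -0.007], [-1.0, 0.01, -0.007]]
contact_force: [0.2, 0.6, -1.6]
gripper_width: 0.689
```

```bash
python3 -c "
from h import *
go(-75,99,50,tooly=-90)
"
```

```text
clk 13.22 tcp [603.6 -77.3  64. ] cab [ 0.2 21.7] delta [ 12.8 -76.   76.7] turn [-1.1 -0.4 -0.6] w 0.689 F [ 0.2  0.6 -1.6]
```

Emit:
move_arm(
  rows=[-0.8, -0.4, -0.6, 4, -25, 25, 1, 0, 0, 0, 4, -25, 25, 1, 0, 0, 0, 4, -25, 25, 1, 0, 0, 0, 0, 0, 0, 1, 0, 0, 0, 0, 0, 0, 1],
)

```text
clock: 13.63
tcp_pos: [527.8, -2.7, 52.6]
ee_rot: [[0.007, 0.013, -1.0], [-0.002, -1.0, -0.013], [-1.0, 0.002, -0.007]]
contact_force: [0.9, -0.4, -1.0]
gripper_width: 0.685
```

```bash
python3 -c "
from h import *
go(-74,99,30,tooly=-90)
cv2.imwrite('pics/w18.png',cams.capture('wrist')[:,:,::-1])
"
```

```text
clk 13.63 tcp [527.8  -2.7  52.6] cab [-73.6  98.2] delta [22.6 -0.8  0.5] turn [-0.8 -0.4 -0.1] w 0.685 F [ 0.9 -0.4 -1. ]
```

View pics/w18.png

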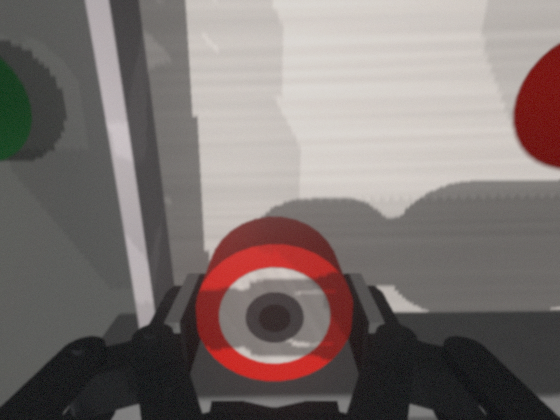

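Emit:
move_arm(
  rows=[-0.6, -0.4, 0, 10, 0, 0, 1, 0, 0, 0, 8, 0, 0, 1, 0, 0, 0, 4, 0, 0, 1, 0, 0, 0, 0, 0, 0, 1],
)

```text
clock: 14.02
tcp_pos: [530.2, -4.2, 29.3]
ee_rot: [[0.001, 0.023, -1.0], [-0.002, -1.0, -0.023], [-1.0, 0.002, -0.001]]
contact_force: [-1.4, -0.1, -1.9]
gripper_width: 0.691
```

```bash
python3 -c "
from h import *
go(-74,99,26,tooly=-90)
"
```

```text
clk 14.02 tcp [530.2  -4.2  29.3] cab [-71.3  96.7] delta [ 3.3 -2.3  2.7] turn [-0.2 -0.1 -0.1] w 0.691 F [-1.4 -0.1 -1.9]
```

Emit:
move_arm(
  rows=[0, 0, 0, 2, -2, 2, 1, 0, 0, 0, 2, 0, 0, 1, 0, 0, 0, 0, 0, 0, -0.6, 0, 0, 0, 0, 0, 0, -0.6, 0, 0, 0, 0, 0, 0, -0.6],
)

```text
clock: 14.43
tcp_pos: [532.2, -3.0, 27.0]
ee_rot: [[0.007, 0.02, -1.0], [-0.001, -1.0, -0.02], [-1.0, 0.002, -0.007]]
contact_force: [0.2, 0.0, -0.8]
gripper_width: 0.799
```

Emit:
move_arm(
  rows=[0, 0, 0, -20, 0, 0, -0.6, 0, 0, 0, -22, 0, 0, -0.6, 0, 0, 0, -8, 30, -20, -1, 0, 0, 0, 0, 40, -25, -1, 0, 0, 0, 0, 40, -25, -1],
)

```text
clock: 14.85
tcp_pos: [595.4, -102.9, 77.5]
ee_rot: [[-0.004, 0.028, -1.0], [0.003, -1.0, -0.028], [-1.0, -0.003, 0.004]]
contact_force: [1.4, 0.2, 1.2]
gripper_width: 0.999
```

Emit:
move_arm(
  rows=[0, 0, 0, 0, 25, 0, -1, 0, 0, 0, 0, 0, 0, -1],
)

```text
clock: 15.02
tcp_pos: [602.7, -136.6, 78.1]
ee_rot: [[0.004, 0.025, -1.0], [-0.003, -1.0, -0.025], [-1.0, 0.003, -0.004]]
contact_force: [-0.4, -0.3, 0.1]
gripper_width: 1.003
```

```bash
python3 -c "
from h import *
go(602,-145,60,True)
cv2.imwrite('pics/w19.png',cams.capture('wrist')[:,:,::-1])
"
```

```text
clk 15.02 tcp [ 602.7 -136.6   78.1] cab [ -2.3 -37.5] delta [18.1  8.3  1. ] turn [-0.1 -0.2 -0.2] w 1.003 F [-0.4 -0.3  0.1]
```

View pics/w19.png

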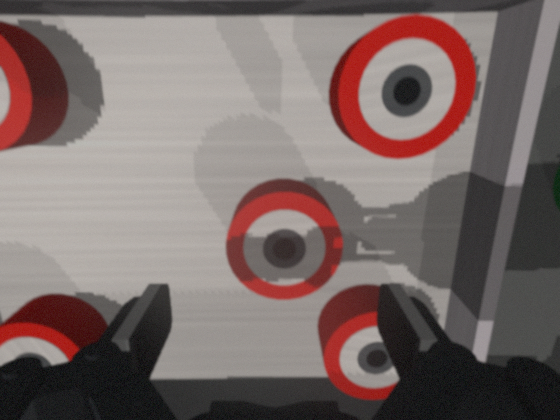

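```bash
python3 -c "
from h import *
w=cam('wrist')
p=ray(w,[(285,248),(377,358),(407,91)],52);print(p.round(1))
go(*p[0][:2],25,True)
"
```

```text
[[ 609.8 -141.4   52. ]
 [ 543.1 -196.1   52. ]
 [ 687.  -193.1   52. ]]
clk 15.07 tcp [ 602.9 -134.8   78.1] cab [ -2.1 -35.7] delta [53.1  6.7 -6.5] turn [-0.1 -0.3 -0.1] w 0.999 F [ 0.2 -0.1  0.5]
```

Emit:
move_arm(
  rows=[0, 0, 0, 18, 4, -4, -1, 0, 0, 0, 18, 2, -2, -1, 0, 0, 0, 15, 0, 0, -1, 0, 0, 0, 0, 0, 0, -1],
)

```text
clock: 15.4
tcp_pos: [608.2, -138.4, 26.0]
ee_rot: [[0.005, 0.022, -1.0], [0.001, -1.0, -0.022], [-1.0, -0.001, -0.005]]
contact_force: [-1.2, 0.6, -0.1]
gripper_width: 1.001
```

```bash
python3 -c "
from h import *
go(0,0,25)
cv2.imwrite('pics/w20.png',cams.capture('wrist')[:,:,::-1])
cv2.imwrite('pics/s20.png',cams.capture('scene')[:,:,::-1][150:290,140:340].repeat(4,0).repeat(4,1))
"
```

```text
clk 15.40 tcp [ 608.2 -138.4   26. ] cab [  3.2 -39.5] delta [  1.  -39.4   3.3] turn [-0.2 -0.3  0.1] w 1.001 F [-1.2  0.6 -0.1]
```

View pics/w20.png

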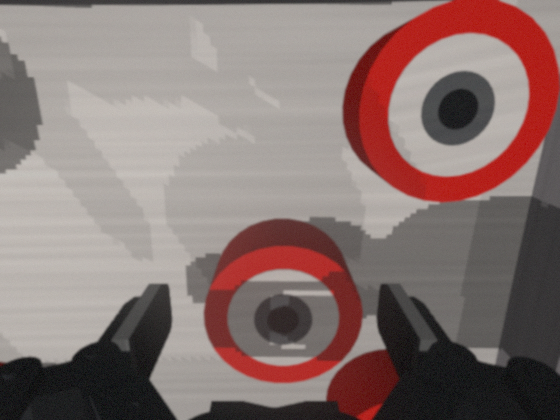

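View pics/s20.png

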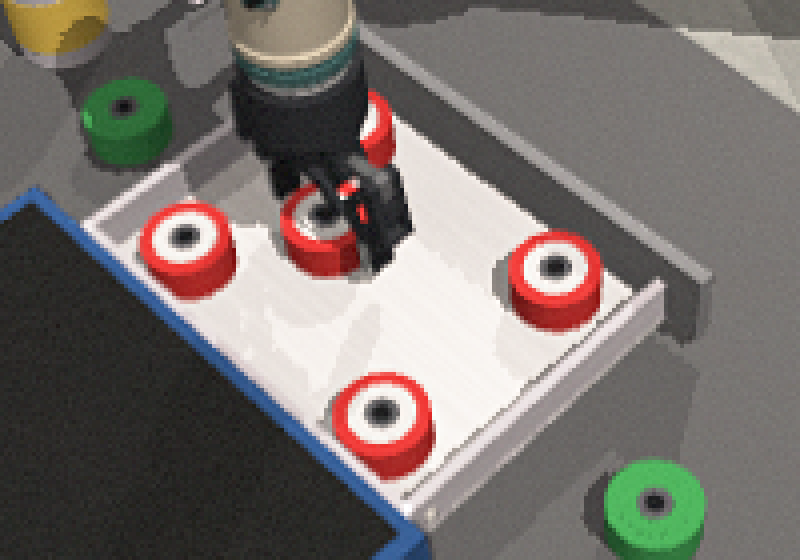

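Run:
```python
from h import *
s=cam('scene');S=lambda p:np.array(p)/4+[140,150]
print(ray(s,S([(185,236),(555,267),(382,412),(325,212)]),52).round(1), ray(s,S([(712,274)]),80).round(1), ray(s,S([(715,270)]),80).round(1),ray(s,S([(92,225),(405,508)]),54).round(1))
```

```text
[[ 685.6 -193.9   52. ]
 [ 532.    -3.    52. ]
 [ 682.3    1.2   52. ]
 [ 607.5 -143.9   52. ]] [[481.8  85.3  80. ]] [[478.2  84.6  80. ]] [[ 724.5 -244.1   54. ]
 [ 716.2   61.1   54. ]]
```

Emit:
move_arm(
  rows=[0, 0, 0, 0, 0, 0, 1, 0, 0, 0, 0, 0, 0, 1, 0, 0, 0, 0, 0, 0, 1, 0, 0, 0, 0, 0, 0, 1, 0, 0, 0, 0, 0, 0, 1],
)

```text
clock: 15.92
tcp_pos: [611.7, -137.5, 33.0]
ee_rot: [[0.015, 0.025, -1.0], [-0.002, -1.0, -0.025], [-1.0, 0.003, -0.015]]
contact_force: [0.2, -0.1, -1.6]
gripper_width: 0.686
```

```bash
python3 -c "
from h import *
go(4,1,32)
"
```

```text
clk 15.92 tcp [ 611.7 -137.5   33. ] cab [  6.6 -38.7] delta [  0.9 -39.7   2.7] turn [-0.1 -0.8 -0.1] w 0.686 F [ 0.2 -0.1 -1.6]
```

Emit:
move_arm(
  rows=[0, -0.8, 0, -3, 0, 2, 1, 0, 0, 0, 0, -20, 2, 1, 0, 0, 0, 0, -20, 1, 1, 0, 0, 0, 0, 0, 0, 1],
)

```text
clock: 16.25
tcp_pos: [605.2, -97.6, 36.7]
ee_rot: [[-0.001, 0.022, -1.0], [-0.003, -1.0, -0.022], [-1.0, 0.003, 0.001]]
contact_force: [0.1, -1.4, -1.8]
gripper_width: 0.69
```

```bash
python3 -c "
from h import *
go(607,-98,28,True)
cv2.imwrite('pics/w21.png',cams.capture('wrist')[:,:,::-1])
cv2.imwrite('pics/d21.png',cams.capture('side')[:,:,::-1][190:320,240:440].repeat(4,0).repeat(4,1))
"
```

```text
clk 16.25 tcp [605.2 -97.6  36.7] cab [1.2 1.4] delta [ 8.7  0.4 -1.8] turn [-0.2  0.1 -0.1] w 0.690 F [ 0.1 -1.4 -1.8]
```

View pics/w21.png

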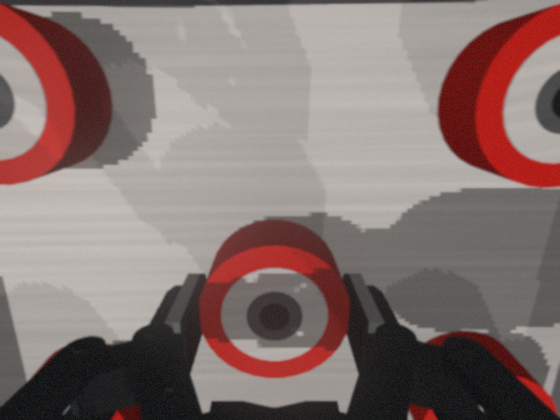

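View pics/d21.png

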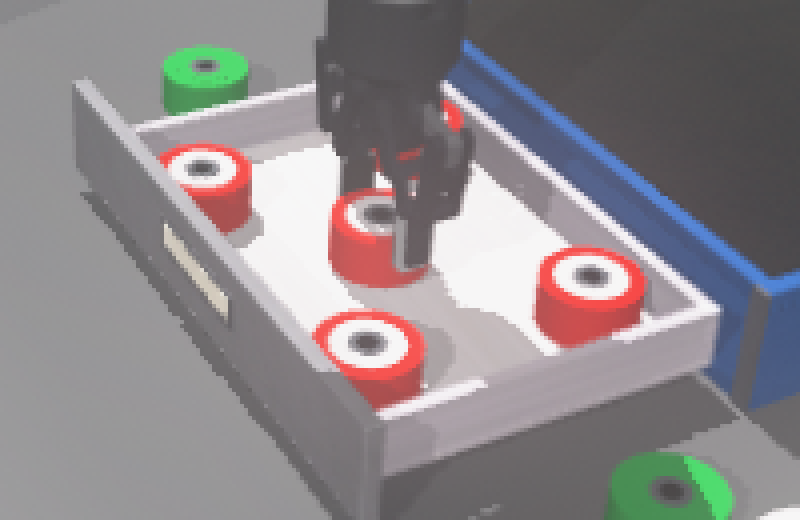

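Middle wheel is centred; lower, release, lift, and back off over the drawer front.

Emit:
move_arm(
  rows=[0, 0, 0, 4, 0, -1, 1, 0, 0, 0, 3, 0, 0, 1, 0, 0, 0, 2, 0, 0, 1, 0, 0, 0, 0, 0, 0, 1],
)

```text
clock: 16.68
tcp_pos: [610.7, -101.6, 31.8]
ee_rot: [[0.008, 0.02, -1.0], [-0.005, -1.0, -0.02], [-1.0, 0.005, -0.008]]
contact_force: [1.0, -0.6, -0.8]
gripper_width: 0.68
```

```bash
python3 -c "
from h import *
go(607,-98,28,True)"
```

```text
clk 16.68 tcp [ 610.7 -101.6   31.8] cab [ 6.7 -2.8] delta [ 3.8 -3.7  3.7] turn [-0.4 -0.4 -0.3] w 0.680 F [ 1.  -0.6 -0.8]
```

Emit:
move_arm(
  rows=[0, -0.4, 0, 3, -3, 3, 1, 0, 0, 0, 2, 0, 1, 1, 0, 0, 0, 2, 0, 1, 1],
)

```text
clock: 16.93
tcp_pos: [611.3, -101.5, 31.2]
ee_rot: [[0.013, 0.016, -1.0], [-0.007, -1.0, -0.016], [-1.0, 0.007, -0.013]]
contact_force: [-1.4, 3.1, 12.7]
gripper_width: 0.687
```

Emit:
move_arm(
  rows=[0, 0, 0, 1, 0, 1, 1, 0, 0, 0, 0, 0, 0, -1, 0, 0, 0, 0, 0, 0, -1, 0, 0, 0, 0, 0, 0, -1],
)

```text
clock: 17.27
tcp_pos: [611.2, -103.0, 30.9]
ee_rot: [[0.015, 0.014, -1.0], [-0.008, -1.0, -0.014], [-1.0, 0.008, -0.015]]
contact_force: [0.1, 0.0, -0.2]
gripper_width: 1.002
```

Emit:
move_arm(
  rows=[0, 0, 0, -22, 0, 0, -1, 0, 0, 0, -30, 0, 0, -1, 0, 0, 0, -40, 0, 0, -1, 0, 0, 0, -40, 0, 0, -1, 0, 0, 0, 0, 0, 0, -1],
)

```text
clock: 17.68
tcp_pos: [606.2, -103.4, 161.1]
ee_rot: [[0.0, 0.012, -1.0], [-0.006, -1.0, -0.012], [-1.0, 0.006, -0.0]]
contact_force: [1.8, 0.1, 1.8]
gripper_width: 0.997
```

```bash
python3 -c "
from h import *
go(607,-98,28,True)
cv2.imwrite('pics/w22.png',cams.capture('wrist')[:,:,::-1])
cv2.imwrite('pics/s22.png',cams.capture('scene')[:,:,::-1][150:290,140:340].repeat(4,0).repeat(4,1))
"
```

```text
clk 17.68 tcp [ 606.2 -103.4  161.1] cab [ 2.1 -4.4] delta [133.1  -6.1  -0.8] turn [-0.8 -0.  -0.3] w 0.997 F [1.8 0.1 1.8]
```

View pics/w22.png

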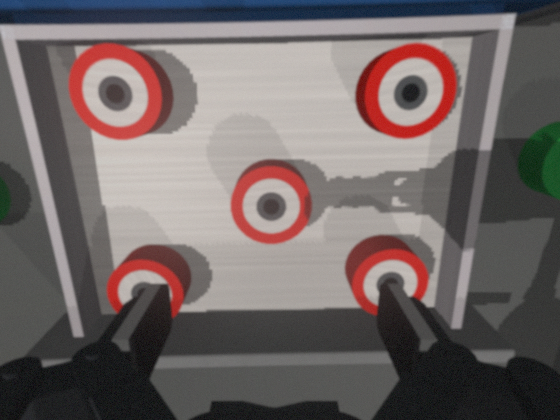

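View pics/s22.png

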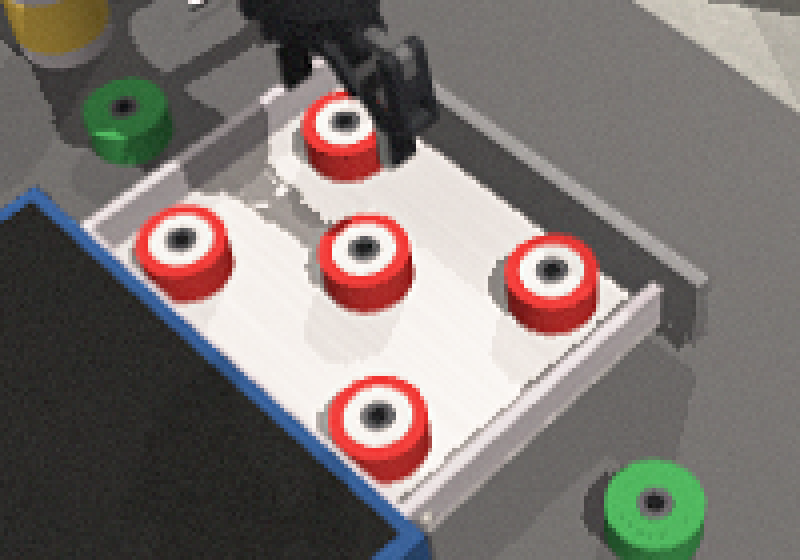

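Emit:
move_arm(
  rows=[-0.8, 0, 0, 0, -3, 39, 1, 0, 0, 0, 0, -3, 39, 1, 0, 0, 0, 0, 0, 39, 1, 0, 0, 0, 0, 0, 39, 1, 0, 0, 0, 0, 0, 0, 1],
)

```text
clock: 18.2
tcp_pos: [436.1, -98.0, 144.5]
ee_rot: [[-0.028, 0.029, -0.999], [0.003, -1.0, -0.029], [-1.0, -0.004, 0.028]]
contact_force: [0.2, -0.3, 0.1]
gripper_width: 0.303
```

```bash
python3 -c "
from h import *
go(448,-100,40,True)"
```

```text
clk 18.20 tcp [436.1 -98.  144.5] cab [-167.8    5.4] delta [104.2   2.7 -14.7] turn [0.2 1.6 0.2] w 0.303 F [ 0.2 -0.3  0.1]
```

Emit:
move_arm(
  rows=[0, 1.4, 0, 20, 1, 0, 1, 0, 0, 0, 22, 0, 0, 1, 0, 0, 0, 22, 0, 0, 1, 0, 0, 0, 22, 0, 0, 1, 0, 0, 0, 15, 0, 0, 1],
)

```text
clock: 18.62
tcp_pos: [428.1, -97.6, 36.5]
ee_rot: [[-0.009, 0.026, -1.0], [0.005, -1.0, -0.026], [-1.0, -0.005, 0.009]]
contact_force: [0.7, 0.4, -0.1]
gripper_width: -0.001
```

```bash
python3 -c "
from h import *
go(465,-100,42,True)
cv2.imwrite('pics/d23.png',cams.capture('side')[:,:,::-1][130:340,180:460].repeat(2,0).repeat(2,1))
"
```

```text
clk 18.62 tcp [428.1 -97.6  36.5] cab [-175.8    6.1] delta [ -5.8   3.4 -36.8] turn [-0.   0.5  0.3] w -0.001 F [ 0.7  0.4 -0.1]
```

View pics/d23.png

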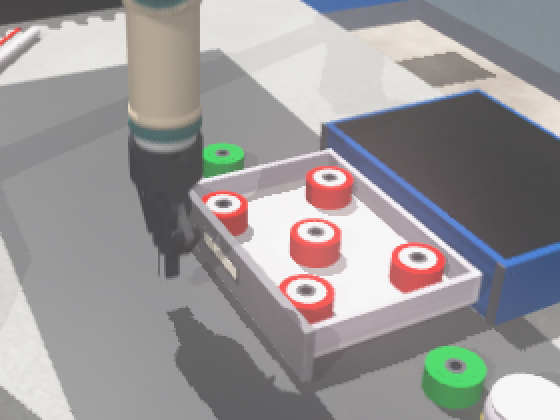

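Emit:
move_arm(
  rows=[0, 0.4, 0, -1, 1, -10, 1, 0, 0, 0, -1, 1, -10, 1, 0, 0, 0, -1, 0, -8, 1, 0, 0, 0, -1, 0, -4, 1, 0, 0, 0, 0, 0, -3, 1],
)

```text
clock: 19.08
tcp_pos: [463.1, -97.5, 36.2]
ee_rot: [[-0.013, 0.025, -1.0], [0.01, -1.0, -0.025], [-1.0, -0.01, 0.012]]
contact_force: [0.9, -0.2, -0.8]
gripper_width: 0.001
```

Emit:
move_arm(
  rows=[0, 0, 0, 0, 0, -3, 1, 0, 0, 0, 0, 0, -3, 1, 0, 0, 0, 0, 0, -3, 1, 0, 0, 0, 0, 0, -3, 1, 0, 0, 0, 0, 0, -3, 1],
)

```text
clock: 19.5
tcp_pos: [480.5, -97.4, 38.1]
ee_rot: [[-0.01, 0.026, -1.0], [0.008, -1.0, -0.027], [-1.0, -0.008, 0.01]]
contact_force: [-1.0, -0.5, -0.3]
gripper_width: 0.003
```

Emit:
move_arm(
  rows=[0, 0, 0, 0, 0, -3, 1, 0, 0, 0, 0, 0, -3, 1, 0, 0, 0, 0, 0, -3, 1, 0, 0, 0, 0, 0, -4, 1, 0, 0, 0, 0, 0, -4, 1],
)

```text
clock: 19.92
tcp_pos: [496.7, -96.5, 37.7]
ee_rot: [[-0.015, 0.026, -1.0], [0.009, -1.0, -0.027], [-1.0, -0.009, 0.014]]
contact_force: [-1.9, -0.2, 0.8]
gripper_width: -0.007
```

```bash
python3 -c "
from h import *
go(715,-97,42,True)
cv2.imwrite('pics/d24.png',cams.capture('side')[:,:,::-1][130:340,180:460].repeat(2,0).repeat(2,1))
"
```

```text
clk 19.92 tcp [496.7 -96.5  37.7] cab [-107.2    5.3] delta [  -7.5    6.2 -218.1] turn [0.  0.8 0.5] w -0.007 F [-1.9 -0.2  0.8]
```

View pics/d24.png

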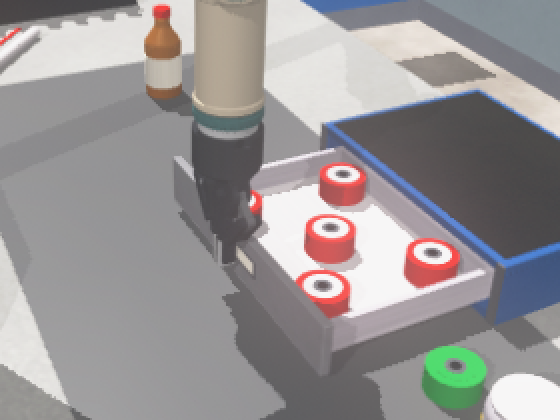

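Emit:
move_arm(
  rows=[0, 0.5, 0, 0, 0, -5, 1, 0, 0, 0, 0, 0, -5, 1, 0, 0, 0, 0, 0, -5, 1, 0, 0, 0, 0, 0, -5, 1, 0, 0, 0, 0, 0, -5, 1],
)

```text
clock: 20.38
tcp_pos: [524.1, -95.5, 37.3]
ee_rot: [[-0.005, 0.026, -1.0], [0.01, -1.0, -0.026], [-1.0, -0.01, 0.005]]
contact_force: [-1.0, -0.2, 1.1]
gripper_width: -0.0
```

Emit:
move_arm(
  rows=[0, 0, 0, 0, 0, -5, 1, 0, 0, 0, 0, 0, -5, 1, 0, 0, 0, 0, 0, -5, 1, 0, 0, 0, 0, 0, -5, 1, 0, 0, 0, 0, 0, -5, 1],
)

```text
clock: 20.8
tcp_pos: [552.4, -94.6, 37.1]
ee_rot: [[-0.005, 0.026, -1.0], [0.01, -1.0, -0.026], [-1.0, -0.01, 0.004]]
contact_force: [-1.5, -0.6, 0.5]
gripper_width: 0.001
```

Emit:
move_arm(
  rows=[0, 0, 0, 0, 0, -5, 1, 0, 0, 0, 0, 0, -5, 1, 0, 0, 0, 0, 0, -5, 1, 0, 0, 0, 0, 0, -5, 1, 0, 0, 0, 0, 0, -5, 1],
)

```text
clock: 21.22
tcp_pos: [580.2, -93.8, 36.9]
ee_rot: [[-0.005, 0.026, -1.0], [0.01, -1.0, -0.026], [-1.0, -0.01, 0.005]]
contact_force: [-2.2, 0.1, 1.0]
gripper_width: -0.001
```

Emit:
move_arm(
  rows=[0, 0, 0, 0, 0, -5, 1, 0, 0, 0, 0, 0, -5, 1, 0, 0, 0, 0, 0, -5, 1, 0, 0, 0, 0, 0, -5, 1, 0, 0, 0, 0, 0, -5, 1],
)

```text
clock: 21.63
tcp_pos: [607.9, -92.9, 36.7]
ee_rot: [[-0.005, 0.026, -1.0], [0.01, -1.0, -0.026], [-1.0, -0.01, 0.005]]
contact_force: [-1.4, 0.5, 1.0]
gripper_width: 0.0
```

```bash
python3 -c "
from h import *
go(715,-97,42,True)
cv2.imwrite('pics/d25.png',cams.capture('side')[:,:,::-1][130:340,180:460].repeat(2,0).repeat(2,1))
"
```

```text
clk 21.63 tcp [607.9 -92.9  36.7] cab [4.1 6. ] delta [  -5.9    6.8 -106.9] turn [0.  0.3 0.6] w 0.000 F [-1.4  0.5  1. ]
```

View pics/d25.png

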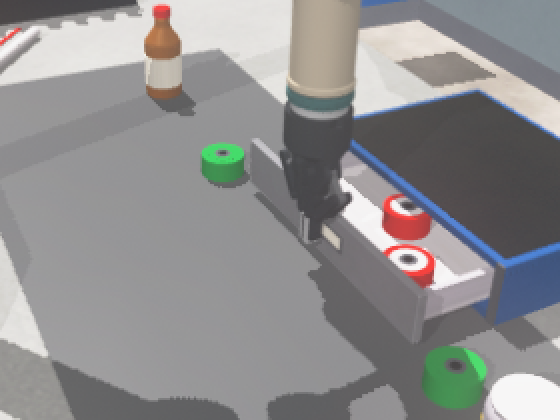

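Emit:
move_arm(
  rows=[0, 0.3, 0, 0, 0, -5, 1, 0, 0, 0, 0, 0, -5, 1, 0, 0, 0, 0, 0, -5, 1, 0, 0, 0, 0, 0, -5, 1, 0, 0, 0, 0, 0, -5, 1],
)

```text
clock: 22.1
tcp_pos: [635.5, -92.2, 36.5]
ee_rot: [[0.001, 0.026, -1.0], [0.01, -1.0, -0.026], [-1.0, -0.01, -0.001]]
contact_force: [-1.7, -0.2, 0.7]
gripper_width: 0.0
```

Emit:
move_arm(
  rows=[0, 0, 0, 0, 0, -5, 1, 0, 0, 0, 0, 0, -5, 1, 0, 0, 0, 0, 0, -5, 1, 0, 0, 0, 0, 0, -5, 1, 0, 0, 0, 0, 0, -5, 1],
)

```text
clock: 22.52
tcp_pos: [663.4, -91.2, 36.4]
ee_rot: [[0.001, 0.026, -1.0], [0.011, -1.0, -0.026], [-1.0, -0.011, -0.001]]
contact_force: [-1.1, 0.4, 0.5]
gripper_width: 0.002
```

Emit:
move_arm(
  rows=[0, 0, 0, 0, 0, -4, 1, 0, 0, 0, 0, 0, -4, 1, 0, 0, 0, 0, 0, -4, 1, 0, 0, 0, 0, 0, -4, 1, 0, 0, 0, 0, 0, -3, 1],
)

```text
clock: 22.93
tcp_pos: [685.3, -90.6, 36.4]
ee_rot: [[0.002, 0.026, -1.0], [0.011, -1.0, -0.026], [-1.0, -0.011, -0.002]]
contact_force: [-1.2, 0.6, 0.8]
gripper_width: -0.0
```

```bash
python3 -c "
from h import *
go(715,-97,42,True)
cv2.imwrite('pics/d26.png',cams.capture('side')[:,:,::-1][130:340,250:530].repeat(2,0).repeat(2,1))
"
```

```text
clk 22.93 tcp [685.3 -90.6  36.4] cab [81.5  6.2] delta [ -5.6   7.1 -29.5] turn [ 0.  -0.1  0.6] w -0.000 F [-1.2  0.6  0.8]
```

View pics/d26.png

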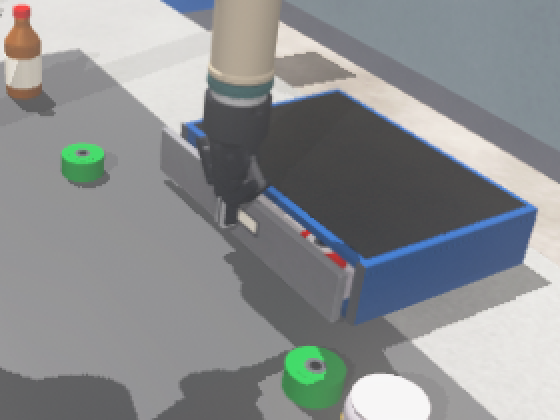

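Emit:
move_arm(
  rows=[0, 0, 0, 0, 0, -3, 1, 0, 0, 0, 0, 0, -3, 1, 0, 0, 0, 0, 0, -2, 1, 0, 0, 0, 0, 0, -2, 1, 0, 0, 0, 0, 0, -2, 1],
)

```text
clock: 23.4
tcp_pos: [698.3, -90.4, 36.3]
ee_rot: [[0.001, 0.026, -1.0], [0.011, -1.0, -0.026], [-1.0, -0.011, -0.001]]
contact_force: [-5.1, -0.4, 2.3]
gripper_width: 0.006
```

Emit:
move_arm(
  rows=[0, 0, 0, 0, 0, -2, 1, 0, 0, 0, 0, 0, -2, 1, 0, 0, 0, 0, 0, -2, 1, 0, 0, 0, 0, 0, -2, 1, 0, 0, 0, 0, 0, -2, 1],
)

```text
clock: 23.82
tcp_pos: [697.6, -90.1, 35.4]
ee_rot: [[-0.024, 0.027, -0.999], [0.011, -1.0, -0.028], [-1.0, -0.012, 0.023]]
contact_force: [-6.0, -0.5, 2.3]
gripper_width: -0.001
```

```bash
python3 -c "
from h import *
go(715,-97,42,True)
cv2.imwrite('pics/d27.png',cams.capture('side')[:,:,::-1][180:320,310:490].repeat(4,0).repeat(4,1))
"
```

```text
clk 23.82 tcp [697.6 -90.1  35.4] cab [93.8  6.4] delta [ -7.1   7.2 -17. ] turn [0.1 1.3 0.7] w -0.001 F [-6.  -0.5  2.3]
```

View pics/d27.png

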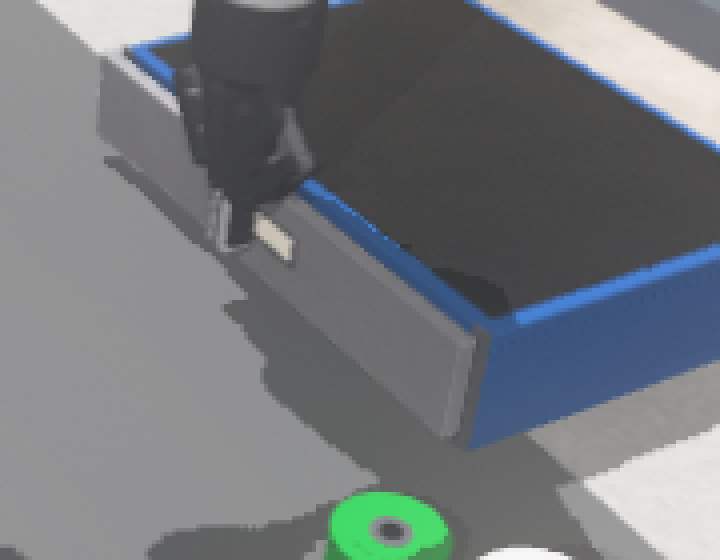

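Emit:
move_arm(
  rows=[0, 1.2, 0, 0, 0, -4, 1, 0, 0.5, 0, 0, 0, -4, 1, 0, 0.5, 0, 0, 0, -4, 1],
)

```text
clock: 24.12
tcp_pos: [698.7, -89.6, 33.7]
ee_rot: [[-0.009, 0.029, -1.0], [0.014, -0.999, -0.029], [-1.0, -0.014, 0.008]]
contact_force: [-9.1, -0.7, 2.9]
gripper_width: 0.005
```

```bash
python3 -c "
from h import *
go(715,-97,42,True)
"
```

```text
clk 24.12 tcp [698.7 -89.6  33.7] cab [94.9  6.9] delta [ -8.6   7.7 -16. ] turn [0.2 0.5 0.8] w 0.005 F [-9.1 -0.7  2.9]
```

Emit:
move_arm(
  rows=[0, 0.6, 0, -1, 0, -6, 1, 0, 0.6, 0, -1, 0, -6, 1],
)

```text
clock: 24.28
tcp_pos: [699.8, -89.5, 33.6]
ee_rot: [[-0.011, 0.03, -0.999], [0.015, -0.999, -0.03], [-1.0, -0.015, 0.011]]
contact_force: [-10.4, -1.3, 3.5]
gripper_width: 0.005
```

```bash
python3 -c "
from h import *
go(715,-97,42,True)
print(bot.get_state()['wrist_torque'])
cv2.imwrite('pics/s28.png',cams.capture('scene')[:,:,::-1][150:290,100:300].repeat(4,0).repeat(4,1))
cv2.imwrite('pics/d28.png',cams.capture('side')[:,:,::-1][180:320,310:490].repeat(4,0).repeat(4,1))
cv2.imwrite('pics/w28.png',cams.capture('wrist')[:,:,::-1])
"
```

```text
clk 24.28 tcp [699.8 -89.5  33.6] cab [96.  7.] delta [ -8.7   7.8 -14.9] turn [0.2 0.6 0.9] w 0.005 F [-10.4  -1.3   3.5]
[-0.08816584  1.35803221  0.05036707]
```

View pics/s28.png

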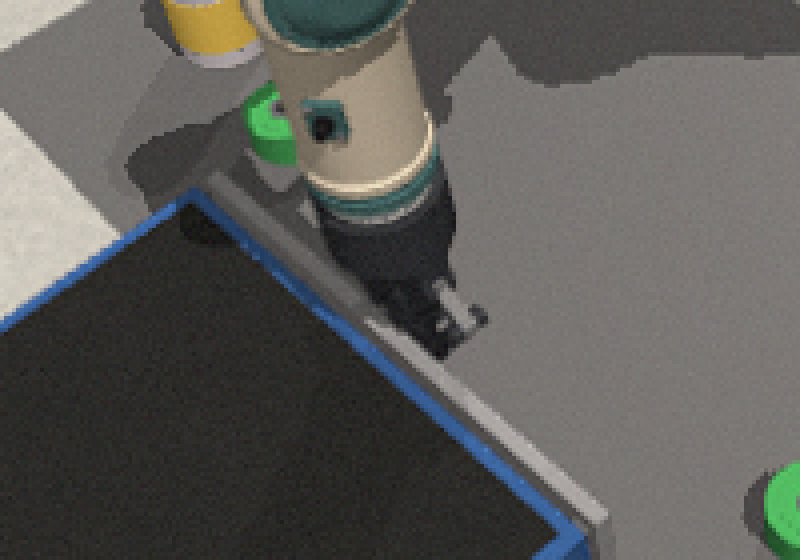

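View pics/d28.png

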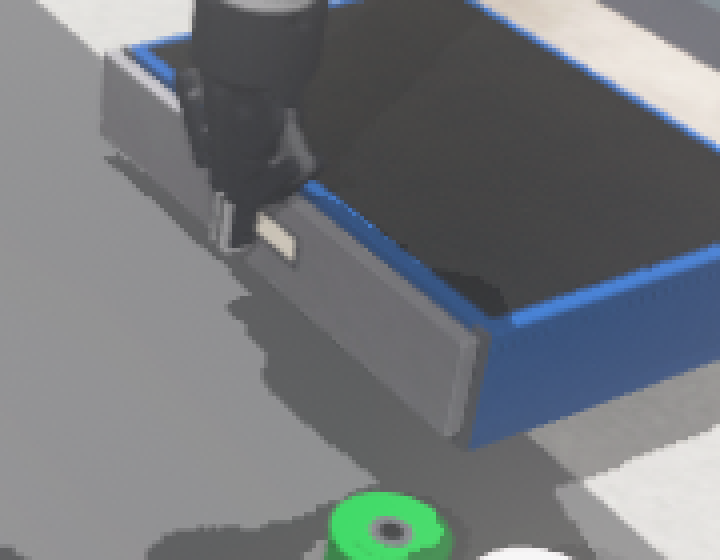

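View pics/w28.png

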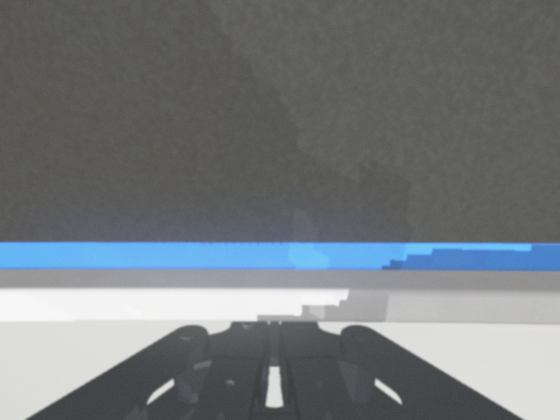

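Emit:
move_arm(
  rows=[0, 0.6, 0, -1, 0, -8, 1, 0, 0.6, 0, -1, 0, -8, 1],
)

```text
clock: 24.6
tcp_pos: [709.0, -89.1, 33.5]
ee_rot: [[-0.004, 0.03, -1.0], [0.016, -0.999, -0.03], [-1.0, -0.016, 0.004]]
contact_force: [-2.7, -0.9, -0.5]
gripper_width: -0.001
```

Emit:
move_arm(
  rows=[0, 0.6, 0, -1, 0, -8, 1, 0, 0.6, 0, -1, 0, -8, 1],
)

```text
clock: 24.77
tcp_pos: [708.3, -88.5, 32.6]
ee_rot: [[-0.02, 0.032, -0.999], [0.018, -0.999, -0.032], [-1.0, -0.019, 0.02]]
contact_force: [-18.5, -1.4, 5.9]
gripper_width: 0.003
```

```bash
python3 -c "
from h import *
go(715,-97,42,True)
print(bot.get_state()['wrist_torque'])
cv2.imwrite('pics/w29.png',cams.capture('wrist')[:,:,::-1])
"
```

```text
clk 24.77 tcp [708.3 -88.5  32.6] cab [104.5   7.7] delta [-9.7  8.5 -6.2] turn [0.3 1.1 1.1] w 0.003 F [-18.5  -1.4   5.9]
[-0.14656326  2.21818237  0.01636841]
```

View pics/w29.png

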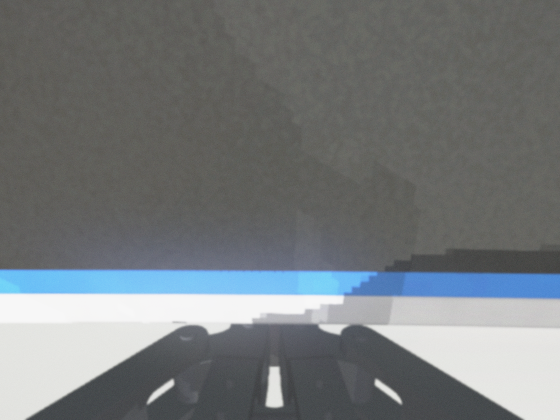

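Emit:
move_arm(
  rows=[0, 0, 0, 0, 0, 10, 1, 0, 0, 0, 0, 0, 20, 1, 0, 0, 0, -10, 0, 30, 1, 0, 0, 0, -25, 0, 30, 1, 0, 0, 0, -30, 0, 30, 1],
)

```text
clock: 25.23
tcp_pos: [590.0, -93.7, 93.3]
ee_rot: [[-0.023, 0.032, -0.999], [0.02, -0.999, -0.033], [-1.0, -0.021, 0.022]]
contact_force: [0.2, -0.9, 1.4]
gripper_width: -0.001
```

Emit:
move_arm(
  rows=[0, 0, 0, -30, 0, 30, 1, 0, 0, 0, -30, 0, 30, 1, 0, 0, 0, -30, 0, 30, 1, 0, 0, 0, 0, 0, 0, 1, 0, 0, 0, 0, 0, 0, 1],
)

```text
clock: 25.65
tcp_pos: [502.7, -99.9, 192.9]
ee_rot: [[-0.006, 0.031, -1.0], [0.014, -0.999, -0.031], [-1.0, -0.014, 0.005]]
contact_force: [0.6, 0.4, 0.0]
gripper_width: 0.004
```

```bash
python3 -c "
from h import *
go(715,-97,42,True)
cv2.imwrite('pics/s30.png',cams.capture('scene')[:,:,::-1])
cv2.imwrite('pics/d30.png',cams.capture('side')[:,:,::-1])
"
```

```text
clk 25.65 tcp [502.7 -99.9 192.9] cab [-101.2    1.8] delta [ 149.7    5.8 -213. ] turn [0.3 0.3 0.8] w 0.004 F [0.6 0.4 0. ]
```

View pics/s30.png

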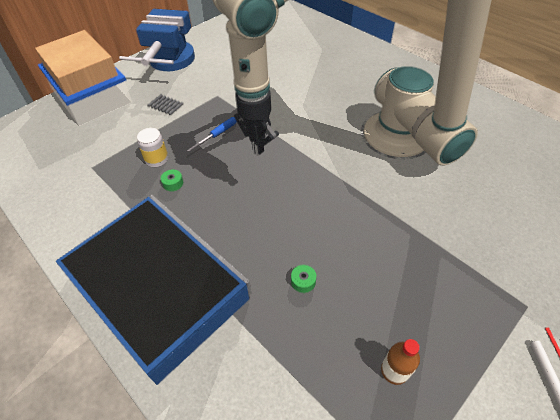

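View pics/d30.png

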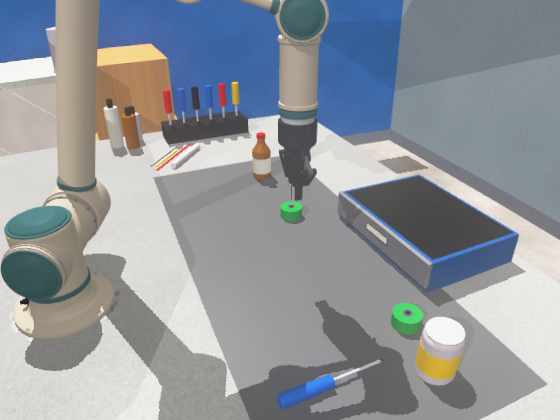

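Drawer shut flush; bottle (397,370), can (153,148), screwdriver (212,133) and both green wheels are at their original pixels in the scene view. Handing in.

```bash
python3 -c "
from bench import bot
print(bot.close_job())"
```

```text
the job is handed in; nothing more can be done
None
```

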